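# Find the socket that fits the bench leg's nut and tighten it

### The job

The blue bench leg on the table is being bolted together again: try the three sockets that stand on the table on the nut nearer the robot (the nearer of the two on the cross bar), put any that does not fit back upright on the table, and push the one that fits fully home over the nut. Turn the nut clockwise with it until it is tight, and finish still gripping that socket, upright and fully home on the tightened nut. Leave the farther nut and the other things on the table as they are.

Things in the scene. Friction and masses are not known exactly. Their poses are not given: they have to be found in the camera images.
- leg_frame: Blue steel leg of a folding bench lying flat on the table, fixed; origin on the table under the middle of its flat cross bar. The cross bar lies along x, 260 x 40 mm, its top 31 mm above the table; the two bolts with their nuts stand on it at x = -105 mm (the nut nearer the robot) and x = +105 mm (the farther one). Two 25 mm uprights run along y from -100 to +340 mm, joined by an angle (36 mm high) at y = -100 and a foot bar 300 mm wide at y = +352
- nut_a_seat (a point): Point on the axis of one of the two bolts on the cross bar, on the top of the washer (33 mm above the table): the foot of a socket that is fully home on this nut rests here, so the socket's centre is then 35 mm above this point. The hex nut stands 9 to 11 mm above this point and its bolt end 5 mm more. z is up, x points to a corner of the hexagon and turns with the nut. The two nuts differ in size, and which socket fits is found by trying it (or by looking)
- nut_b_seat (a point): Point on the axis of one of the two bolts on the cross bar, on the top of the washer (33 mm above the table): the foot of a socket that is fully home on this nut rests here, so the socket's centre is then 35 mm above this point. The hex nut stands 9 to 11 mm above this point and its bolt end 5 mm more. z is up, x points to a corner of the hexagon and turns with the nut. The two nuts differ in size, and which socket fits is found by trying it (or by looking)
- nut_a (a joint): Turn of nut_a (the nut at nut_a_seat) in rad, growing clockwise seen from above: 0.05 to 0.30 at the start (loose), 0.9 when it is tight and turns no further. It turns stiffly (about 0.15 N m), so a socket that is only pressed lightly on top of it does not take it along; a socket that is too big slips round it
- nut_b (a joint): Turn of nut_b (the nut at nut_b_seat) in rad, growing clockwise seen from above: 0.05 to 0.30 at the start (loose), 0.9 when it is tight and turns no further. It turns stiffly (about 0.15 N m), so a socket that is only pressed lightly on top of it does not take it along; a socket that is too big slips round it
- socket_a_mid (a point): Centre of a plain dark steel socket (a round tube-like tool head), 28 mm outside diameter, 70 mm tall, standing mouth down; this point lies on its axis, 35 mm above its foot. In the foot is a hexagonal opening 18.4 mm across flats, 22 mm deep, with a 2.5 mm chamfer at the mouth; above that the body is solid and round. z runs up the axis, x points to a corner of the hexagon (which repeats every 60 degrees)
- socket_b_mid (a point): Centre of a plain dark steel socket (a round tube-like tool head), 34 mm outside diameter, 70 mm tall, standing mouth down; this point lies on its axis, 35 mm above its foot. In the foot is a hexagonal opening 23.4 mm across flats, 22 mm deep, with a 2.5 mm chamfer at the mouth; above that the body is solid and round. z runs up the axis, x points to a corner of the hexagon (which repeats every 60 degrees)
- socket_c_mid (a point): Centre of a plain dark steel socket (a round tube-like tool head), 40 mm outside diameter, 70 mm tall, standing mouth down; this point lies on its axis, 35 mm above its foot. In the foot is a hexagonal opening 28.5 mm across flats, 22 mm deep, with a 2.5 mm chamfer at the mouth; above that the body is solid and round. z runs up the axis, x points to a corner of the hexagon (which repeats every 60 degrees)
- socket_a: The same socket as socket_a_mid, origin at the centre of its foot
- socket_b: The same socket as socket_b_mid, origin at the centre of its foot
- socket_c: The same socket as socket_c_mid, origin at the centre of its foot
- ratchet: Ratchet handle, 270 mm long, lying; bystander
- adapter: Small steel drive adapter, 22 mm across, 35 mm tall, standing near the sockets; bystander
- spare_bolt: Spare bolt standing on its head, 23 mm across, 51 mm tall, near the sockets; bystander
- mustard: Yellow squeeze bottle, 190 mm tall; bystander
- tape: Roll of black tape, 64 mm across, 19 mm high, lying flat; bystander
- washer: Loose thick washer, 32 mm across, 6 mm high; bystander
Not all that is in view belongs to the job. Leave any red or yellow look-alike of the socket_b alone.

How it is judged (in metres and radians):
On the way:
1. the socket that fits is fully home on the nut nearer the robot while that nut is still loose ((((x of nut_a_seat in the frame of leg_frame below 0 m and horizontal distance between socket_a_mid and nut_a_seat below 0.003 m and z of socket_a_mid in the frame of nut_a_seat between 0.031 and 0.0375 m and angle between socket_a_mid's own z axis and vertical below 0.1 rad) and value of joint nut_a below 0.7 rad) or ((x of nut_b_seat in the frame of leg_frame below 0 m and horizontal distance between socket_b_mid and nut_b_seat below 0.003 m and z of socket_b_mid in the frame of nut_b_seat between 0.031 and 0.0375 m and angle between socket_b_mid's own z axis and vertical below 0.1 rad) and value of joint nut_b below 0.7 rad))), for 0.2 s.
At the end, for the whole second after the job is handed in: Fitting socket gripped (over 2 N), still, fully home on the nearer nut (foot within 2.5 mm of the washer, axes within 3 mm, upright within 0.1 rad); that nut tight (over 0.8 of 0.9 rad); farther nut still loose (under 0.45 rad); other sockets upright on the table ((((x of nut_a_seat in the frame of leg_frame below 0 m and horizontal distance between socket_a_mid and nut_a_seat below 0.003 m and z of socket_a_mid in the frame of nut_a_seat between 0.031 and 0.0375 m and angle between socket_a_mid's own z axis and vertical below 0.1 rad) and value of joint nut_a above 0.8 rad and value of joint nut_b below 0.45 rad and contact force between the fingers and socket_a above 2 N and linear speed of socket_a below 0.02 m/s and (angle between socket_b_mid's own z axis and vertical below 0.15 rad and height (world z) of socket_b_mid between 0.031 and 0.039 m) and (angle between socket_c_mid's own z axis and vertical below 0.15 rad and height (world z) of socket_c_mid between 0.031 and 0.039 m)) or ((x of nut_b_seat in the frame of leg_frame below 0 m and horizontal distance between socket_b_mid and nut_b_seat below 0.003 m and z of socket_b_mid in the frame of nut_b_seat between 0.031 and 0.0375 m and angle between socket_b_mid's own z axis and vertical below 0.1 rad) and value of joint nut_b above 0.8 rad and value of joint nut_a below 0.45 rad and contact force between the fingers and socket_b above 2 N and linear speed of socket_b below 0.02 m/s and (angle between socket_a_mid's own z axis and vertical below 0.15 rad and height (world z) of socket_a_mid between 0.031 and 0.039 m) and (angle between socket_c_mid's own z axis and vertical below 0.15 rad and height (world z) of socket_c_mid between 0.031 and 0.039 m)))); the arm keeps its last pose, push and grip.
It fails at once if a bystander is moved by more than 30 mm (distance of any of ratchet, adapter, spare_bolt, mustard, tape, washer from where it was at the start of the episode above 0.03 m).
It also fails if it takes over 69 s, if anything falls off the work surface, if the arm or the gripper's body presses on something with over 40 N, if the wrist force passes 120 N, or if a joint passes its speed limit or range.

### The arm

A 6-joint arm with a two-finger parallel gripper is mounted at the origin on the work surface. World frame = base frame: x ahead of the robot, y to its left, z up, the work surface at z = 0. Lengths are in m, angles in degrees, forces in N, time in s.
With the tool pointing down it reaches from about 0.25 to 0.725 m from the base axis. Payload 9.7 kg.
Tool frame: the origin (TCP) lies midway between the tips of the shut fingers; the grasp point (between the pads) lies 19 mm behind it (bot.hold_point_z is the distance from the TCP to the grasp point, in m); z points along the fingers, y is the line along which they close (so a half turn about z gives the same grasp; the last joint's range is limited). The gripper opens to 85 mm and grips with 20 to 120 N. Pads are 22 mm wide; open, the fingers measure 114 mm over their backs; the gripper's body (76 mm by 85 mm) begins 54 mm behind the grasp point. The pads swing forward as they close: fully open they stand 13 mm farther back than shut.
Start: joints at [-68.812, 4.979, 10.078, 95.1, 0, 90], TCP at [0.199, -0.513, 0.231] pointing down, gripper open.
Joint ranges: [-179.16, 179.16], [-48.56, 103.87], [-65.8, 70.77], [-126.05, 130.52], [-82.76, 87.17], [-180, 180]. Speed limits (degrees/s): [127.2, 127.2, 147.25, 180, 180, 180].

### API

Orientations are given as [roll, pitch, yaw] about the fixed x, y, z axes, in that order (R = Rz(yaw) Ry(pitch) Rx(roll)).
In Python, from workcell import bot gives the robot as it stands.
- The arm moves only by the tool play_rows, never from a script. Its argument "steps" is a list that holds one entry, the list of rows, each a list of 4 numbers: the shift along the tool's x, y, z in m, then the turn about the tool's z in rad. In form: [[[tx, ty, tz, yaw], ...]]. A call has exactly 5 rows; each row shifts and turns the commanded pose from where the row before left it, along the tool's axes as they then stand; what a row does not reach is not made up. A row lasts 1/12 s, in which the tool goes at most 41.7 mm and 7.16 degrees, less where a joint would pass 70% of its speed; a pose out of reach is approached as far as the arm can. A call is refused whole if a number of a shift passes 0.0417 or a number of a turn 0.125, either way. A call with a gripper value outside its range is refused whole. "gripper" is the finger opening in m, from 0 to 0.0854, set as the call begins (left out, the last holds). The fingers move at their own pace and stop on an object; "squeeze" is the grip in N (left out, the last holds). Time passes only in rows, so rows that do not move let the fingers close, or fill a call up. It gives the time, the measured TCP pose, the force, the opening and the grip force at its end, in the units of the state.
- bot.get_obs(): the state, without advancing time (a new reading comes with each control period).
- bot.camera(name): name is "scene" or "side" or "wrist"; returns a dict with "img" (400x640x3 uint8, blue, green, red), "vfov" (degrees; the focal length in pixels is half the picture's height over the tangent of half this angle, whatever the lens; pixels are square), "cx", "cy" (the principal point, pixels), "xyz" and "attitude" of the camera in the world. Camera axes: x right, y down, z forward; pixel columns grow to the right and rows downward; lengths in m; the calibration is good to about 2 mm. A picture is of the moment at which its call begins. There is no depth.
- bot.job_done(): hands the job in; it is judged then, once.
The state is a dict: "time": time; "q": joint angles; "qd": joint speeds; "joint_efforts": joint torques, N m; "ee_pos": TCP position; "tcp_rot": TCP orientation; "wrist_force": force on the tool from outside, world axes, zero at the start; "torque": the same for the moment, N m; "opening": finger opening in m; "grasp_force": force on a finger pad.
Only numpy, scipy, OpenCV 4.12 (cv2) and the standard library are available. Lean on these libraries where they do the work, as an engineer would, in place of code of your own. Each camera call takes 0.05 s, during which the arm holds its last target. There are 200 camera calls.

## Working session

There is one attempt and no reset: what is moved stays moved. The work goes in short steps, Python scripts to look and compute and a tool call to move; the robot and the scene stay as the last step left them, time stands still between calls to the robot, and variables do not carry over. Pictures are saved under pics/ and viewed, at most 10 in all, crops included, and the job is handed in when it is done.

Besides the shell and the picture viewer there is one more tool, called after "Call:" by a JSON object that holds its "method" and its "body", one argument or row to a line. play_rows: Moves the arm, as the interface text tells. Its arguments: {"type":"object","properties":{"steps":{"type":"array","items":{"type":"array","items":{"type":"array","items":{"type":"number"}}}},"gripper":{"type":"number"},"squeeze":{"type":"number"}},"required":["steps"]}

```bash
mkdir -p pics; cat > h.py <<'E'
import numpy as np, cv2
from scipy.spatial.transform import Rotation as R
from workcell import bot
def cam(n):
    c=bot.camera(n); return c
def rot(c):
    a=np.array(c['attitude'],float)
    return a if a.shape==(3,3) else R.from_euler('xyz',a,degrees=True).as_matrix()
def f(c): return 200/np.tan(np.radians(c['vfov'])/2)
def p2w(c,u,v,z):
    d=rot(c)@np.array([(u-c['cx'])/f(c),(v-c['cy'])/f(c),1]); o=np.array(c['xyz'])
    return o+d*(z-o[2])/d[2]
def w2p(c,p):
    q=rot(c).T@(np.array(p)-np.array(c['xyz'])); return q[:2]/q[2]*f(c)+[c['cx'],c['cy']]
E
python3 - <<'E'
from h import *
o=bot.get_obs(); print(o); print(bot.hold_point_z)
for n in ['scene','side','wrist']:
    c=cam(n); print(n,{k:v for k,v in c.items() if k!='img'}); cv2.imwrite(f'pics/{n}0.png',c['img'])
a=cv2.imread('pics/scene0.png');b=cv2.imread('pics/side0.png')
E
```

```text
{'time': 0.0, 'q': array([-6.88129424e+01,  5.01015435e+00,  1.00331819e+01,  9.50996775e+01,
        4.29236705e-04,  9.00008566e+01]), 'qd': array([ 0.00217636,  0.05245486,  0.07340256, -0.09066978, -0.07297982,
        0.03225457]), 'joint_efforts': array([-2.10823473e-04, -5.20385528e+01,  4.64810264e+01,  1.59245561e-02,
        4.66838071e-05,  6.48238242e-06]), 'ee_pos': array([ 0.19869322, -0.5125992 ,  0.23058075]), 'tcp_rot': array([-1.79923350e+02, -4.28090359e-04,  2.11862004e+01]), 'wrist_force': array([-0.63820436, -0.6487068 ,  0.26182652]), 'torque': array([-0.01136502,  0.03770894, -0.03633947]), 'grasp_force': 0.0, 'opening': 0.08526843540872084}
0.0187
scene {'vfov': 52.00366499002891, 'cx': 322.643143551703, 'cy': 194.17452037641073, 'xyz': array([0.88610146, 0.38083544, 0.71212997]), 'attitude': array([-135.48420582,    0.57417515,  145.26792863])}
side {'vfov': 47.9090131100461, 'cx': 326.57803974558703, 'cy': 196.0946964076196, 'xyz': array([ 0.24603873, -0.94223743,  0.60567507]), 'attitude': array([-1.23283686e+02,  2.76800247e-02, -1.93299344e+01])}
wrist {'vfov': 62.878794532500926, 'cx': 319.6246730918388, 'cy': 196.74106707607126, 'xyz': array([ 0.26980674, -0.48560646,  0.37310877]), 'attitude': array([ 1.62901603e+02,  8.27457035e-02, -6.88311262e+01])}
```

View pics/scene0.png

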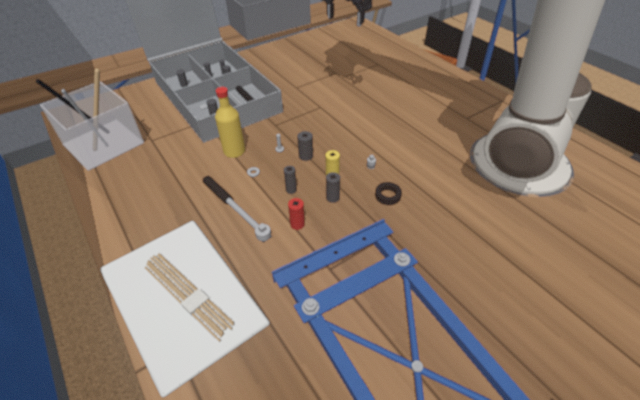

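View pics/side0.png

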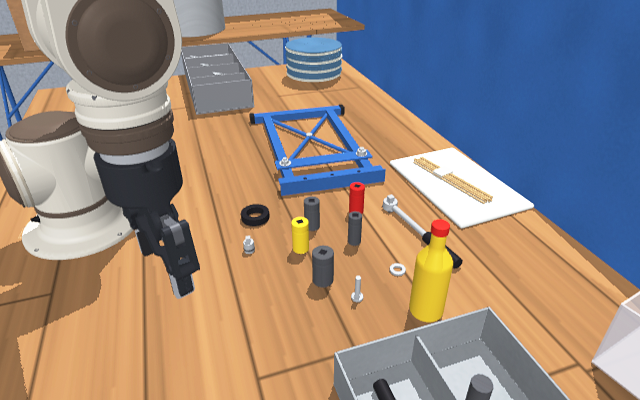

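Scene view: there are three dark sockets at (333,187), (290,180) and (305,146). The red (297,213) and yellow (332,162) look-alikes are to be left alone. The nut nearer the robot is at (402,259) and the farther one at (311,306). I'll confirm this with an enlarged crop.

```bash
python3 - <<'E'
from h import *
a=cv2.imread('pics/scene0.png')[125:325,240:440]; b=cv2.imread('pics/side0.png')[140:310,230:400]
cv2.imwrite('pics/z0.png',np.hstack([cv2.resize(a,(400,400),interpolation=2),cv2.resize(b,(400,400),interpolation=2)]))
c=cam('scene');s=cam('side')
print('foot0 scene')
for n,u,v in [('b?',333,178),('a?',290,171),('c?',305,136),('yel',333,155),('red',297,203)]: print(n,p2w(c,u,v,.07).round(3))
for n,u,v in [('nutN',402,257),('nutF',311,304)]: print(n,p2w(c,u,v,.043).round(3))
for n,u,v in [('adapter',371,157),]: print(n,p2w(c,u,v,.035).round(3))
for n,u,v in [('tape',388,190)]: print(n,p2w(c,u,v,.019).round(3))
print('bolt',p2w(c,279,135,.05).round(3),'washer',p2w(c,253,171,.006).round(3))
print('side')
for n,u,v in [('b?',312,201),('a?',355,216),('c?',322,252),('yel',300,222),('red',357,187)]: print(n,p2w(s,u,v,.07).round(3))
for n,u,v in [('nutN',285,161),('nutF',361,151)]: print(n,p2w(s,u,v,.043).round(3))
E
```

```text
foot0 scene
b? [ 0.483 -0.171  0.07 ]
a? [ 0.551 -0.248  0.07 ]
c? [ 0.45  -0.339  0.07 ]
yel [ 0.435 -0.237  0.07 ]
red [ 0.592 -0.152  0.07 ]
nutN [0.488 0.071 0.043]
nutF [0.693 0.053 0.043]
adapter [ 0.337 -0.208  0.035]
tape [ 0.368 -0.104  0.019]
bolt [ 0.49  -0.405  0.05 ] washer [ 0.595 -0.365  0.006]
side
b? [ 0.48 -0.18  0.07]
a? [ 0.546 -0.261  0.07 ]
c? [ 0.447 -0.345  0.07 ]
yel [ 0.435 -0.243  0.07 ]
red [ 0.592 -0.16   0.07 ]
nutN [0.483 0.058 0.043]
nutF [0.69  0.044 0.043]
```

View pics/z0.png

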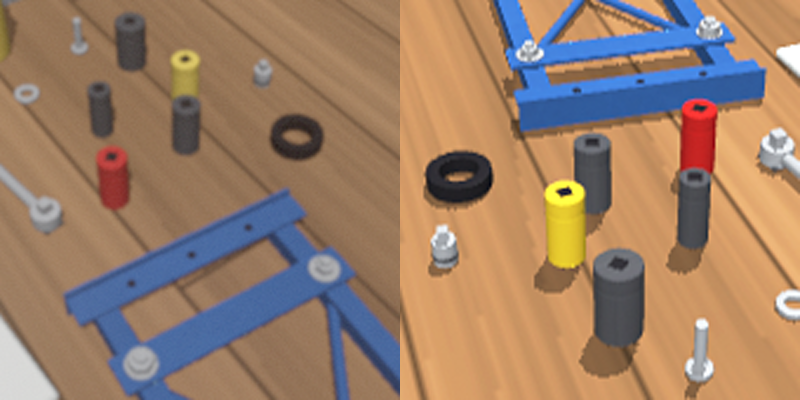

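```bash
cat >> h.py <<'E'
def plan(tgt,yaw=None,n=5):
    "equal rows of world shift in tool axes; yaw = world yaw of tool x"
    o=bot.get_obs(); p=np.array(o['ee_pos']); y0=o['tcp_rot'][2]; yaw=y0 if yaw is None else yaw
    d=(np.array(tgt)-p)/n; t=(yaw-y0)/n; rows=[]
    for i in range(n):
        a=np.radians(y0+t*i); rows.append([round(float(x),4) for x in (d[0]*np.cos(a)+d[1]*np.sin(a), d[0]*np.sin(a)-d[1]*np.cos(a), -d[2], -np.radians(t))])
    for i in range(0,n,5): print([rows[i:i+5]])
def st():
    o=bot.get_obs(); print(round(o['time'],2),np.round(o['ee_pos'],4),np.round(o['tcp_rot'],2),np.round(o['wrist_force'],1),round(o['opening'],4),round(o['grasp_force'],1),np.round(o['q'],1))
E
python3 -c "
from h import *
plan([.52,.03,.22],95,20)"
```

```text
[[[0.0248, -0.0195, 0.0005, -0.0644], [0.026, -0.0179, 0.0005, -0.0644], [0.0271, -0.0162, 0.0005, -0.0644], [0.0281, -0.0144, 0.0005, -0.0644], [0.0289, -0.0125, 0.0005, -0.0644]]]
[[[0.0297, -0.0106, 0.0005, -0.0644], [0.0303, -0.0087, 0.0005, -0.0644], [0.0308, -0.0067, 0.0005, -0.0644], [0.0312, -0.0048, 0.0005, -0.0644], [0.0314, -0.0027, 0.0005, -0.0644]]]
[[[0.0315, -0.0007, 0.0005, -0.0644], [0.0315, 0.0013, 0.0005, -0.0644], [0.0314, 0.0034, 0.0005, -0.0644], [0.0311, 0.0054, 0.0005, -0.0644], [0.0307, 0.0074, 0.0005, -0.0644]]]
[[[0.0301, 0.0093, 0.0005, -0.0644], [0.0295, 0.0112, 0.0005, -0.0644], [0.0287, 0.0131, 0.0005, -0.0644], [0.0278, 0.0149, 0.0005, -0.0644], [0.0268, 0.0167, 0.0005, -0.0644]]]
```

Call:
{"method": "play_rows", "body": {
  "steps": [
    [[0.025,-0.0195,0.0005,-0.064],[0.026,-0.018,0.0005,-0.064],[0.027,-0.016,0.0005,-0.064],[0.028,-0.0145,0.0005,-0.064],[0.029,-0.0125,0.0005,-0.064]]
  ]
}}

```text
time: 0.67
ee_pos: [0.2796, -0.3758, 0.2287]
tcp_rot: [-180.0, -0.0, 39.7]
wrist_force: [0.8, -0.5, -0.7]
opening: 0.085
grasp_force: 0.0
```

Call:
{"method": "play_rows", "body": {
  "steps": [
    [[0.03,-0.0105,0.0005,-0.064],[0.03,-0.0085,0.0005,-0.064],[0.031,-0.0065,0.0005,-0.064],[0.031,-0.005,0.0005,-0.064],[0.031,-0.0025,0.0005,-0.064]]
  ]
}}

```text
time: 1.08
ee_pos: [0.3607, -0.2409, 0.2263]
tcp_rot: [180.0, -0.0, 58.0]
wrist_force: [-0.4, 0.1, 0.5]
opening: 0.0856
grasp_force: 0.0
```

Call:
{"method": "play_rows", "body": {
  "steps": [
    [[0.0315,-0.0005,0.0005,-0.064],[0.0315,0.0015,0.0005,-0.064],[0.0315,0.0035,0.0005,-0.064],[0.031,0.0055,0.0005,-0.064],[0.031,0.0075,0.0005,-0.064]]
  ]
}}

```text
time: 1.5
ee_pos: [0.4426, -0.1056, 0.2238]
tcp_rot: [180.0, 0.0, 76.4]
wrist_force: [-0.2, -0.5, -0.2]
opening: 0.0853
grasp_force: 0.0
```

Call:
{"method": "play_rows", "body": {
  "steps": [
    [[0.03,0.0095,0.0005,-0.064],[0.0295,0.011,0.0005,-0.064],[0.0285,0.013,0.0005,-0.064],[0.028,0.015,0.0005,-0.064],[0.027,0.0165,0.0005,-0.064]]
  ]
}}

```text
time: 1.92
ee_pos: [0.5236, 0.0298, 0.2212]
tcp_rot: [180.0, 0.0, 94.7]
wrist_force: [0.6, -0.2, -0.1]
opening: 0.0855
grasp_force: 0.0
```

```bash
python3 - <<'E'
from h import *
st(); c=cam('wrist'); cv2.imwrite('pics/w1.png',c['img']); st()
print([(k,v) for k,v in c.items() if k!='img'])
for x,y in [(.486,.065),(.692,.049)]: print(w2p(c,[x,y,.043]))
E
```

```text
1.92 [0.5236 0.0298 0.2212] [179.99   0.    94.72] [ 0.6 -0.2 -0.1] 0.0855 0.0 [ 3.3  1.2  5.1 93.8 -0.  88.5]
1.97 [0.5256 0.0334 0.2202] [ 1.7998e+02 -1.0000e-01  9.5110e+01] [-3.5  3.3 -2.1] 0.0856 0.0 [ 3.6  1.5  5.2 93.7  0.1 88.5]
[('vfov', 62.878794532500926), ('cx', 319.6246730918388), ('cy', 196.74106707607126), ('xyz', array([0.51814413, 0.104844  , 0.36366886])), ('attitude', array([ 1.62857623e+02, -7.57526355e-02,  4.69904309e+00]))]
[282.79272923 135.83642458]
[487.84988397 168.96064392]
```

View pics/w1.png

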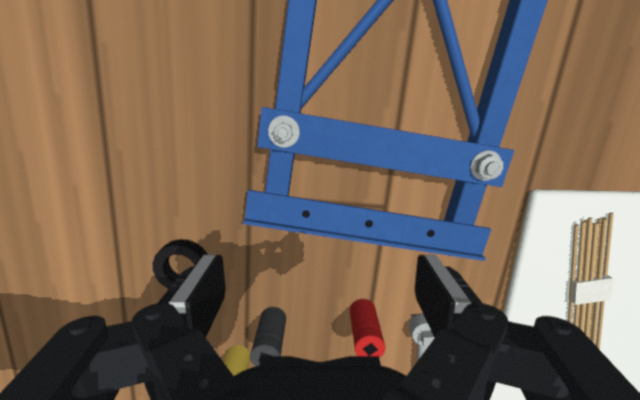

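Wrist view: near nut at (284,131), far nut at (488,166). I'll enlarge both to compare their sizes.

```bash
python3 - <<'E'
from h import *
a=cv2.imread('pics/w1.png')
g=lambda u,v:cv2.resize(a[v-22:v+22,u-22:u+22],(396,396),interpolation=cv2.INTER_CUBIC)
cv2.imwrite('pics/w1z.png',np.hstack([g(284,131),g(488,166)]))
E
```

```text
(no output)
```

View pics/w1z.png

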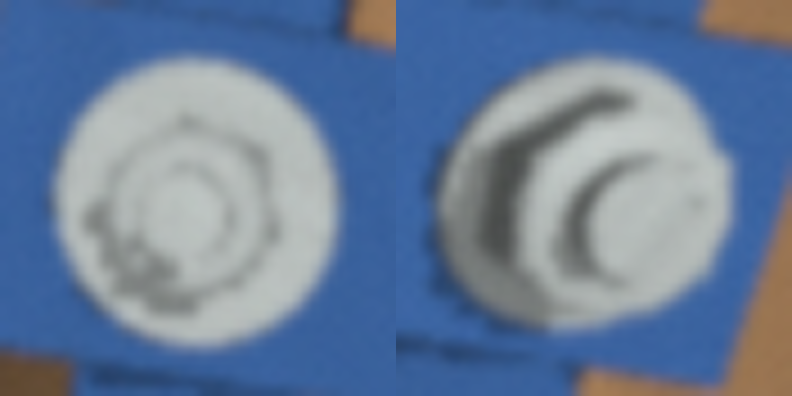

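The near nut is the smaller one (about 18 mm across flats, against about 23 mm for the far one), so socket a should fit. I'll now take a settled close view of it.

```bash
python3 - <<'E'
from h import *
c=cam('wrist'); st()
def circ(img,u,v,r):
    pass
im=c['img']; g=im.astype(int); m=((im.max(2).astype(int)-im.min(2)<45)&(im.max(2)>110)).astype(np.uint8)
n,l,s,ct=cv2.connectedComponentsWithStats(m)
for i in range(1,n):
    if 200<s[i,4]<2000: print(s[i],ct[i],p2w(c,*ct[i],.033))
plan([.501,.039,.135],120,10)
E
```

```text
2.02 [0.5244 0.0314 0.2202] [-1.7995e+02 -4.0000e-02  9.4870e+01] [-0.2 -0.7 -0. ] 0.0856 0.0 [ 3.4  1.4  5.1 93.8  0.  88.5]
[497   0  52 153 204] [522.07352941  75.57352941] [0.70958987 0.14407702 0.033     ]
[266 119  31  32 787] [281.18170267 134.73951715] [0.48522811 0.06849487 0.033     ]
[468 155  33  30 678] [484.54867257 170.30383481] [0.69575642 0.0508537  0.033     ]
[408 326  26  35 454] [420.39867841 339.66740088] [ 0.66753775 -0.16304603  0.033     ]
[489 382  37  18 461] [506.27548807 392.4143167 ] [ 0.79289899 -0.23471801  0.033     ]
[[[0.001, -0.0023, 0.0085, -0.0439], [0.0011, -0.0022, 0.0085, -0.0439], [0.0012, -0.0022, 0.0085, -0.0439], [0.0012, -0.0021, 0.0085, -0.0439], [0.0013, -0.0021, 0.0085, -0.0439]]]
[[[0.0014, -0.002, 0.0085, -0.0439], [0.0015, -0.0019, 0.0085, -0.0439], [0.0016, -0.0019, 0.0085, -0.0439], [0.0017, -0.0018, 0.0085, -0.0439], [0.0018, -0.0017, 0.0085, -0.0439]]]
```

Call:
{"method": "play_rows", "body": {
  "steps": [
    [[0.001,-0.0023,0.0085,-0.044],[0.001,-0.0022,0.0085,-0.044],[0.0012,-0.0022,0.0085,-0.044],[0.0012,-0.002,0.0085,-0.044],[0.0013,-0.002,0.0085,-0.044]]
  ]
}}

```text
time: 2.43
ee_pos: [0.5111, 0.0316, 0.1784]
tcp_rot: [-180.0, 0.0, 107.2]
wrist_force: [0.1, -0.8, 0.7]
opening: 0.0855
grasp_force: 0.0
```

Call:
{"method": "play_rows", "body": {
  "steps": [
    [[0.0014,-0.002,0.0085,-0.044],[0.0015,-0.002,0.0085,-0.044],[0.0016,-0.002,0.0085,-0.044],[0.0017,-0.002,0.0085,-0.044],[0.0018,-0.0017,0.0085,-0.044]]
  ]
}}

```text
time: 2.85
ee_pos: [0.4991, 0.0353, 0.136]
tcp_rot: [-180.0, 0.0, 119.8]
wrist_force: [-0.3, -0.6, 0.4]
opening: 0.0852
grasp_force: 0.0
```

Call:
{"method": "play_rows", "body": {
  "steps": [
    [[0,0,0,0],[0,0,0,0],[0,0,0,0],[0,0,0,0],[0,0,0,0]]
  ],
  "gripper": 0.05
}}

```text
time: 3.27
ee_pos: [0.4998, 0.0357, 0.1368]
tcp_rot: [180.0, 0.0, 119.7]
wrist_force: [0.4, -0.5, 0.5]
opening: 0.0501
grasp_force: 0.0
```

```bash
python3 - <<'E'
from h import *
c=cam('wrist'); st(); cv2.imwrite('pics/w2.png',c['img'])
im=c['img']; m=((im.max(2).astype(int)-im.min(2)<45)&(im.max(2)>110)).astype(np.uint8)
n,l,s,ct=cv2.connectedComponentsWithStats(m)
for i in range(1,n):
    if 400<s[i,4]<5000: print(s[i],ct[i],p2w(c,*ct[i],.033))
u,v=np.round(w2p(c,[.485,.0685,.033])).astype(int); print(u,v,c['xyz'],c['attitude'])
cv2.imwrite('pics/w2z.png',cv2.resize(im[max(v-40,0):v+40,u-50:u+50],(800,600) if v<40 else (750,600),interpolation=2))
plan([.5625,-.28,.17],120,15)
E
```

```text
3.32 [0.4998 0.0357 0.1367] [1.7997e+02 2.0000e-02 1.1970e+02] [-1.1  0.4 -0. ] 0.0505 0.0 [ 4.1 -2.6 -8.1 84.5 -0.  64.4]
[551   0  89 177 820] [585.72195122  36.59756098] [0.60296317 0.22516296 0.033     ]
[ 302  130   42   41 1329] [322.56583898 149.86230248] [0.48490237 0.06842894 0.033     ]
[ 504  177  136  139 1131] [532.4535809  284.03094607] [0.69934879 0.05737662 0.033     ]
[ 537  324  103   76 3203] [594.86575086 363.3506088 ] [0.80650614 0.02066436 0.033     ]
323 150 [0.4631376  0.1011196  0.27926974] [ 1.62806226e+02 -1.19063353e-01  2.96673249e+01]
[[[-0.0204, -0.0068, -0.0022, -0.0004], [-0.0204, -0.0068, -0.0022, -0.0004], [-0.0203, -0.0068, -0.0022, -0.0004], [-0.0203, -0.0068, -0.0022, -0.0004], [-0.0203, -0.0068, -0.0022, -0.0004]]]
[[[-0.0203, -0.0068, -0.0022, -0.0004], [-0.0203, -0.0068, -0.0022, -0.0004], [-0.0203, -0.0068, -0.0022, -0.0004], [-0.0203, -0.0069, -0.0022, -0.0004], [-0.0203, -0.0069, -0.0022, -0.0004]]]
[[[-0.0203, -0.0069, -0.0022, -0.0004], [-0.0203, -0.0069, -0.0022, -0.0004], [-0.0203, -0.0069, -0.0022, -0.0004], [-0.0203, -0.0069, -0.0022, -0.0004], [-0.0203, -0.0069, -0.0022, -0.0004]]]
```

View pics/w2z.png

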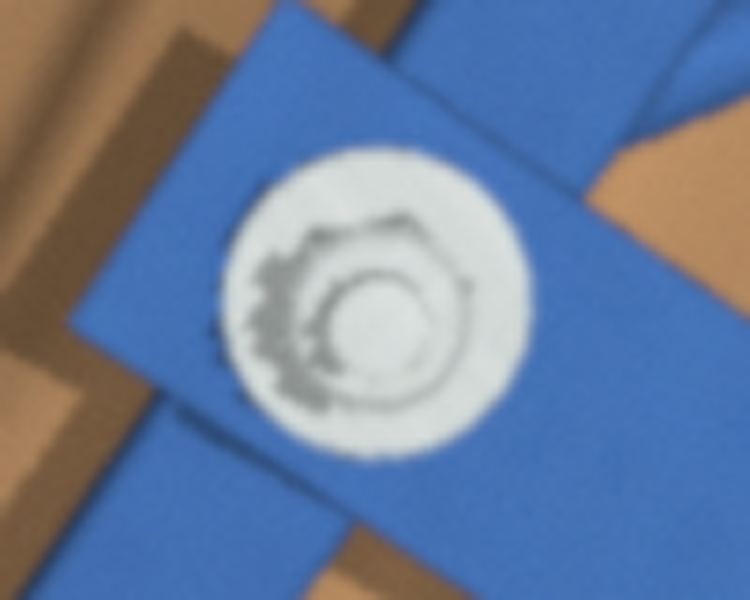

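Call:
{"method": "play_rows", "body": {
  "steps": [
    [[-0.0203,-0.0068,-0.0025,0],[-0.0203,-0.0068,-0.0025,0],[-0.0203,-0.0068,-0.0025,0],[-0.0203,-0.0068,-0.0025,0],[-0.0203,-0.0068,-0.0025,0]]
  ]
}}

```text
time: 3.73
ee_pos: [0.5206, -0.0702, 0.1492]
tcp_rot: [180.0, 0.0, 119.7]
wrist_force: [0.7, 0.4, 0.6]
opening: 0.0499
grasp_force: 0.0
```

Call:
{"method": "play_rows", "body": {
  "steps": [
    [[-0.0203,-0.0068,-0.0025,0],[-0.0203,-0.0068,-0.0025,0],[-0.0203,-0.0068,-0.0025,0],[-0.0203,-0.0068,-0.0025,0],[-0.0203,-0.0068,-0.0025,0]]
  ]
}}

```text
time: 4.15
ee_pos: [0.5414, -0.1754, 0.1616]
tcp_rot: [180.0, 0.0, 119.7]
wrist_force: [0.2, 1.1, -0.7]
opening: 0.0502
grasp_force: 0.0
```

Call:
{"method": "play_rows", "body": {
  "steps": [
    [[-0.0203,-0.0068,-0.0025,0],[-0.0203,-0.0068,-0.0025,0],[-0.0203,-0.0068,-0.0025,0],[-0.0203,-0.0068,-0.0025,0],[-0.0203,-0.0068,-0.0025,0]]
  ]
}}

```text
time: 4.57
ee_pos: [0.5622, -0.2804, 0.174]
tcp_rot: [180.0, 0.0, 119.7]
wrist_force: [-0.8, -0.5, 0.1]
opening: 0.0497
grasp_force: 0.0
```

Call:
{"method": "play_rows", "body": {
  "steps": [
    [[0,0,0,0],[0,0,0,0],[0,0,0,0],[0,0,0,0],[0,0,0,0]]
  ]
}}

```text
time: 4.98
ee_pos: [0.562, -0.2783, 0.1739]
tcp_rot: [180.0, 0.0, 119.8]
wrist_force: [-0.6, 0.1, -0.2]
opening: 0.0502
grasp_force: 0.0
```

```bash
python3 - <<'E'
from h import *
c=cam('wrist'); st(); cv2.imwrite('pics/w3.png',c['img'])
print(w2p(c,[.549,-.255,.07]),c['xyz'],c['attitude'])
cv2.imwrite('pics/w3z.png',cv2.resize(c['img'][40:340,140:540],(800,600),interpolation=2))
E
```

```text
5.03 [ 0.562  -0.2784  0.174 ] [179.99   0.   119.78] [ 0.  -0.7  0.1] 0.0503 0.0 [-26.4  15.   15.1  90.1   0.   33.9]
[318.82131209 161.80469885] [ 0.5252722  -0.21300268  0.31639522] [ 1.62827845e+02 -8.36752575e-02  2.97665198e+01]
```

View pics/w3z.png

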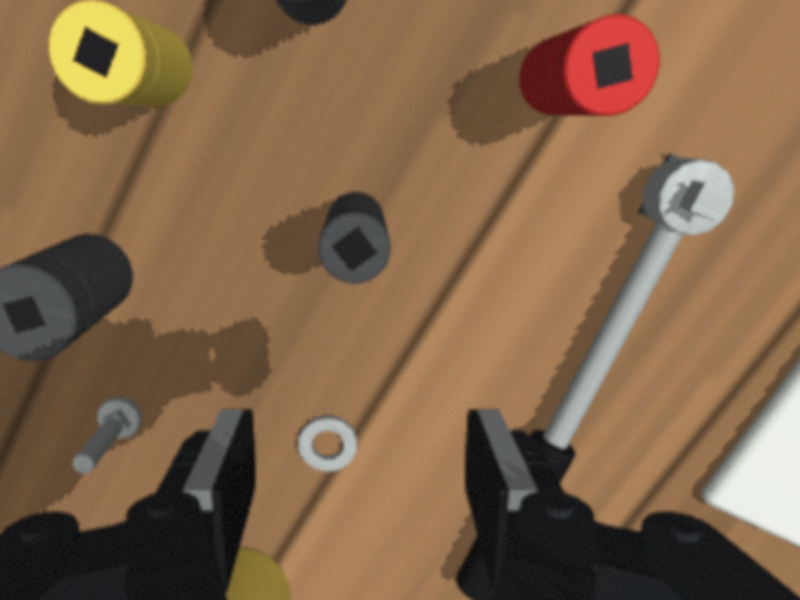

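Socket a (plain dark, narrowest) has its top at crop (354,247), which is image (317,163.5). Neighbours are clear of the fingers.

```bash
python3 - <<'E'
from h import *
c=cam('wrist'); st()
p=p2w(c,317,163.5,.07); print('a',p)
c2=dict(c); 
o=bot.get_obs()
plan([p[0],p[1],.09],None,5)
E
```

```text
5.08 [ 0.562  -0.2785  0.174 ] [1.7999e+02 1.0000e-02 1.1979e+02] [-0.3 -0.1  0.7] 0.0498 0.0 [-26.4  15.   15.1  90.1   0.   33.9]
a [ 0.54847766 -0.25690589  0.07      ]
[[[0.0051, -0.0002, 0.0168, -0.0], [0.0051, -0.0002, 0.0168, -0.0], [0.0051, -0.0002, 0.0168, -0.0], [0.0051, -0.0002, 0.0168, -0.0], [0.0051, -0.0002, 0.0168, -0.0]]]
```

Call:
{"method": "play_rows", "body": {
  "steps": [
    [[0.0051,0,0.0168,0],[0.0051,0,0.0168,0],[0.0051,0,0.0168,0],[0.0051,-0.0005,0.0168,0],[0.0051,-0.0005,0.0168,0]]
  ]
}}

```text
time: 5.5
ee_pos: [0.5483, -0.2569, 0.0892]
tcp_rot: [180.0, 0.0, 119.8]
wrist_force: [1.0, 0.1, 0.3]
opening: 0.0504
grasp_force: 0.0
```

Call:
{"method": "play_rows", "body": {
  "steps": [
    [[0,0,0.0124,0],[0,0,0.0124,0],[0,0,0.0124,0],[0,0,0.0124,0],[0,0,0.0124,0]]
  ]
}}

```text
time: 5.92
ee_pos: [0.5487, -0.2578, 0.0269]
tcp_rot: [180.0, 0.0, 119.7]
wrist_force: [1.4, 0.1, -0.2]
opening: 0.0501
grasp_force: 0.0
```

Call:
{"method": "play_rows", "body": {
  "steps": [
    [[0,0,0,0],[0,0,0,0],[0,0,0,0],[0,0,0,0],[0,0,0,0]]
  ],
  "gripper": 0.01,
  "squeeze": 70
}}

```text
time: 6.33
ee_pos: [0.5487, -0.2577, 0.0283]
tcp_rot: [180.0, 0.0, 119.7]
wrist_force: [0.0, -0.2, -2.2]
opening: 0.0264
grasp_force: 68.8
```

Call:
{"method": "play_rows", "body": {
  "steps": [
    [[0,0,0,0],[0,0,0,0],[0,0,0,0],[0,0,0,0],[0,0,0,0]]
  ]
}}

```text
time: 6.75
ee_pos: [0.5484, -0.2575, 0.0278]
tcp_rot: [-180.0, -0.0, 119.7]
wrist_force: [0.1, -0.2, -2.0]
opening: 0.0265
grasp_force: 68.8
```

Call:
{"method": "play_rows", "body": {
  "steps": [
    [[0,0,-0.02,0],[0,0,-0.02,0],[0,0,-0.02,0],[0,0,-0.03,0],[0,0,-0.03,0]]
  ]
}}

```text
time: 7.17
ee_pos: [0.548, -0.2573, 0.1484]
tcp_rot: [-180.0, -0.1, 119.7]
wrist_force: [-0.4, 0.4, -1.5]
opening: 0.0262
grasp_force: 69.1
```

```bash
python3 - <<'E'
from h import *
c=cam('wrist'); st(); cv2.imwrite('pics/w4.png',c['img'])
plan([.485,.068,.148],None,15)
E
```

```text
7.22 [ 0.5498 -0.2582  0.1557] [179.76   0.35 119.74] [-1.2  0.7  3. ] 0.0265 69.1 [-25.2  11.6   9.1  87.1  -0.   35.1]
[[[0.021, 0.007, 0.0005, -0.0], [0.021, 0.007, 0.0005, -0.0], [0.021, 0.007, 0.0005, -0.0], [0.021, 0.007, 0.0005, -0.0], [0.021, 0.007, 0.0005, -0.0]]]
[[[0.021, 0.007, 0.0005, -0.0], [0.021, 0.007, 0.0005, -0.0], [0.021, 0.007, 0.0005, -0.0], [0.021, 0.007, 0.0005, -0.0], [0.021, 0.007, 0.0005, -0.0]]]
[[[0.021, 0.007, 0.0005, -0.0], [0.021, 0.007, 0.0005, -0.0], [0.021, 0.007, 0.0005, -0.0], [0.021, 0.007, 0.0005, -0.0], [0.021, 0.007, 0.0005, -0.0]]]
```

View pics/w4.png

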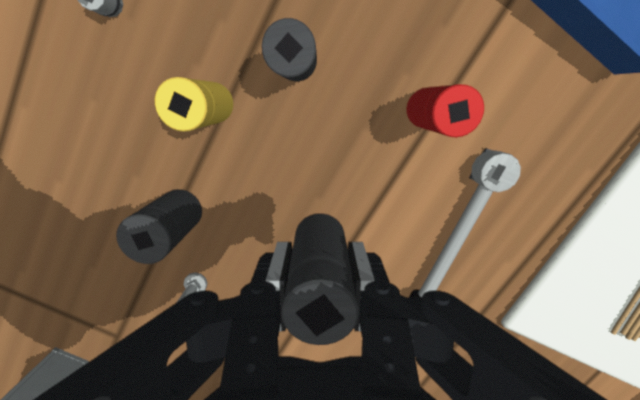

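Call:
{"method": "play_rows", "body": {
  "steps": [
    [[0.021,0.007,0,0],[0.021,0.007,0,0],[0.021,0.007,0,0],[0.021,0.007,0,0],[0.021,0.007,0,0]]
  ]
}}

```text
time: 7.63
ee_pos: [0.5265, -0.1481, 0.1477]
tcp_rot: [180.0, 0.0, 119.7]
wrist_force: [0.2, 0.0, -2.7]
opening: 0.0267
grasp_force: 69.1
```

Call:
{"method": "play_rows", "body": {
  "steps": [
    [[0.021,0.007,0,0],[0.021,0.007,0,0],[0.021,0.007,0,0],[0.021,0.007,0,0],[0.021,0.007,0,0]]
  ]
}}

```text
time: 8.05
ee_pos: [0.5048, -0.0395, 0.1478]
tcp_rot: [180.0, 0.0, 119.7]
wrist_force: [0.0, -0.4, -1.7]
opening: 0.0264
grasp_force: 69.1
```

Call:
{"method": "play_rows", "body": {
  "steps": [
    [[0.021,0.007,0,0],[0.021,0.007,0,0],[0.021,0.007,0,0],[0.021,0.007,0,0],[0.021,0.007,0,0]]
  ]
}}

```text
time: 8.47
ee_pos: [0.4831, 0.0691, 0.1478]
tcp_rot: [180.0, 0.0, 119.7]
wrist_force: [0.9, 0.3, -2.0]
opening: 0.0265
grasp_force: 69.1
```

Call:
{"method": "play_rows", "body": {
  "steps": [
    [[0,0,0,0],[0,0,0,0],[0,0,0,0],[0,0,0,0],[0,0,0,0]]
  ]
}}

```text
time: 8.88
ee_pos: [0.4836, 0.0673, 0.1477]
tcp_rot: [-180.0, 0.0, 119.7]
wrist_force: [0.0, 0.2, -2.8]
opening: 0.0262
grasp_force: 69.1
```

```bash
python3 - <<'E'
from h import *
st()
plan([.4855,.0683,.082],None,5)
E
```

```text
8.88 [0.4836 0.0673 0.1477] [-180.      0.    119.67] [ 0.   0.2 -2.8] 0.0262 69.1 [ 7.9 -4.3 -8.5 85.8 -0.  68.3]
[[[-0.0, 0.0004, 0.0131, -0.0], [-0.0, 0.0004, 0.0131, -0.0], [-0.0, 0.0004, 0.0131, -0.0], [-0.0, 0.0004, 0.0131, -0.0], [-0.0, 0.0004, 0.0131, -0.0]]]
```

Call:
{"method": "play_rows", "body": {
  "steps": [
    [[0,0.0005,0.013,0],[0,0.0005,0.013,0],[0,0.0005,0.013,0],[0,0.0005,0.013,0],[0,0,0.013,0]]
  ]
}}

```text
time: 9.3
ee_pos: [0.4853, 0.0684, 0.0822]
tcp_rot: [180.0, 0.0, 119.7]
wrist_force: [0.1, -0.4, -1.7]
opening: 0.0265
grasp_force: 69.1
```

Call:
{"method": "play_rows", "body": {
  "steps": [
    [[0,0,0.002,0],[0,0,0.002,0],[0,0,0.002,0],[0,0,0.002,0],[0,0,0,0]]
  ]
}}

```text
time: 9.72
ee_pos: [0.4854, 0.069, 0.0751]
tcp_rot: [180.0, 0.0, 119.7]
wrist_force: [0.1, -0.4, -2.8]
opening: 0.0263
grasp_force: 69.2
```

Call:
{"method": "play_rows", "body": {
  "steps": [
    [[0,0,0.001,0],[0,0,0.001,0],[0,0,0.001,0],[0,0,0,0],[0,0,0,0]]
  ]
}}

```text
time: 10.13
ee_pos: [0.4851, 0.0691, 0.0718]
tcp_rot: [-180.0, -0.0, 119.7]
wrist_force: [0.2, 0.2, -1.2]
opening: 0.0263
grasp_force: 69.2
```

Call:
{"method": "play_rows", "body": {
  "steps": [
    [[0,0,0.001,0],[0,0,0.001,0],[0,0,0,0],[0,0,0,0],[0,0,0,0]]
  ]
}}

```text
time: 10.55
ee_pos: [0.4851, 0.069, 0.0698]
tcp_rot: [-180.0, -0.0, 119.7]
wrist_force: [0.2, -0.7, -1.8]
opening: 0.027
grasp_force: 69.2
```

Call:
{"method": "play_rows", "body": {
  "steps": [
    [[0,0,0.001,0],[0,0,0.001,0],[0,0,0,0],[0,0,0,0],[0,0,0,0]]
  ]
}}

```text
time: 10.97
ee_pos: [0.4851, 0.069, 0.0678]
tcp_rot: [-180.0, -0.0, 119.7]
wrist_force: [-0.4, 0.3, -2.6]
opening: 0.0264
grasp_force: 69.2
```

Call:
{"method": "play_rows", "body": {
  "steps": [
    [[0,0,0.001,0],[0,0,0,0],[0,0,0,0],[0,0,0,0],[0,0,0,0]]
  ]
}}

```text
time: 11.38
ee_pos: [0.4852, 0.069, 0.0668]
tcp_rot: [180.0, 0.0, 119.7]
wrist_force: [-0.3, -0.7, -2.6]
opening: 0.0263
grasp_force: 69.2
```

Call:
{"method": "play_rows", "body": {
  "steps": [
    [[0,0,0.001,0],[0,0,0,0],[0,0,0,0],[0,0,0,0],[0,0,0,0]]
  ]
}}

```text
time: 11.8
ee_pos: [0.4852, 0.069, 0.0659]
tcp_rot: [180.0, 0.0, 119.7]
wrist_force: [-1.6, -0.9, -0.2]
opening: 0.0267
grasp_force: 69.4
```

Call:
{"method": "play_rows", "body": {
  "steps": [
    [[0,0,0.001,0],[0,0,0,0],[0,0,0,0],[0,0,0,0],[0,0,0,0]]
  ]
}}

```text
time: 12.22
ee_pos: [0.4853, 0.0689, 0.0653]
tcp_rot: [180.0, 0.0, 119.7]
wrist_force: [-1.8, -1.6, 5.9]
opening: 0.0265
grasp_force: 70.1
```

```bash
python3 - <<'E'
from h import *
st(); print(bot.get_obs()['torque'])
E
```

```text
12.22 [0.4853 0.0689 0.0653] [1.7998e+02 3.0000e-02 1.1973e+02] [-1.8 -1.6  5.9] 0.0265 70.1 [  8.1  -3.2 -16.5  76.6  -0.   68.4]
[-0.43726867  0.52654731  0.01929813]
```

Call:
{"method": "play_rows", "body": {
  "steps": [
    [[0,-0.0003,0,-0.03],[0,0,0,-0.03],[0,0,0,-0.03],[0,0,0,-0.03],[0,0,0,-0.03]]
  ]
}}

```text
time: 12.63
ee_pos: [0.4846, 0.0687, 0.0649]
tcp_rot: [-180.0, 0.0, 128.4]
wrist_force: [-2.7, -1.9, 2.2]
opening: 0.0264
grasp_force: 69.9
```

Call:
{"method": "play_rows", "body": {
  "steps": [
    [[0,0,0,-0.03],[0,0,0,-0.03],[0,0,0,-0.03],[0,0,0,-0.03],[0,0,0,-0.03]]
  ]
}}

```text
time: 13.05
ee_pos: [0.4846, 0.0687, 0.0647]
tcp_rot: [-180.0, -0.0, 137.0]
wrist_force: [-1.3, -2.1, 0.5]
opening: 0.0262
grasp_force: 69.8
```

Call:
{"method": "play_rows", "body": {
  "steps": [
    [[0,0,0.001,0],[0,0,0,0],[0,0,0.001,0],[0,0,0,0],[0,0,0,0]]
  ]
}}

```text
time: 13.47
ee_pos: [0.4846, 0.0685, 0.0625]
tcp_rot: [-179.9, 0.0, 136.9]
wrist_force: [-1.9, -4.8, 0.3]
opening: 0.0266
grasp_force: 69.6
```

Call:
{"method": "play_rows", "body": {
  "steps": [
    [[-0.0003,-0.0004,0.001,0],[0,0,0,0],[0,0,0.001,0],[0,0,0,0],[0,0,0,0]]
  ]
}}

```text
time: 13.88
ee_pos: [0.4846, 0.0683, 0.0608]
tcp_rot: [-180.0, -0.0, 136.9]
wrist_force: [-4.0, -3.7, 2.4]
opening: 0.0268
grasp_force: 69.8
```

Call:
{"method": "play_rows", "body": {
  "steps": [
    [[0,-0.0003,0.001,0],[0,0,0,0],[0,0,0.0005,0],[0,0,0,0],[0,0,0,0]]
  ]
}}

```text
time: 14.3
ee_pos: [0.4846, 0.0682, 0.0599]
tcp_rot: [180.0, 0.0, 136.9]
wrist_force: [-4.6, -3.9, 8.1]
opening: 0.027
grasp_force: 70.2
```

```bash
python3 - <<'E'
from h import *
st(); print(bot.get_obs()['torque'])
s=cam('side'); c=cam('scene')
a=s['img'][110:210,240:340]; b=c['img'][190:290,350:450]
cv2.imwrite('pics/f.png',np.hstack([cv2.resize(x,(400,400),interpolation=2) for x in (a,b)]))
E
```

```text
14.3 [0.4846 0.0682 0.0599] [1.7998e+02 1.0000e-02 1.3691e+02] [-4.6 -3.9  8.1] 0.027 70.2 [  8.   -3.1 -17.1  76.    0.   51.1]
[-0.7522685   1.18171174  0.0158863 ]
```

View pics/f.png

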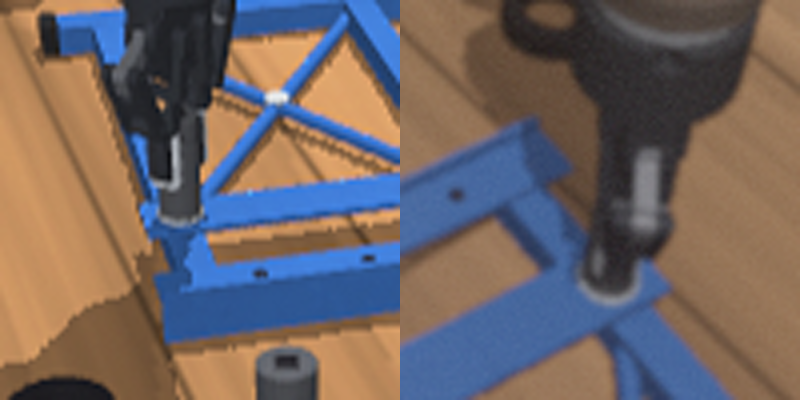

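The socket stands on the washer, fully home. Next I'll turn the nut clockwise and watch the torque.

Call:
{"method": "play_rows", "body": {
  "steps": [
    [[0,0,0,0.05],[0,0,0,0.05],[0,0,0,0.05],[0,0,0,0.05],[0,0,0,0.05]]
  ]
}}

```text
time: 14.82
ee_pos: [0.4846, 0.0681, 0.0599]
tcp_rot: [180.0, 0.0, 122.5]
wrist_force: [-5.0, -3.4, 7.8]
opening: 0.0264
grasp_force: 70.0
```

```bash
python3 -c "
from h import *
st(); print(bot.get_obs()['torque'])"
```

```text
14.82 [0.4846 0.0681 0.0599] [1.7998e+02 2.0000e-02 1.2245e+02] [-5.  -3.4  7.8] 0.0264 70.0 [  8.   -3.1 -17.1  76.   -0.   65.6]
[-0.80620758  1.15326536  0.17783686]
```

Call:
{"method": "play_rows", "body": {
  "steps": [
    [[0,0,0,0.05],[0,0,0,0.05],[0,0,0,0.05],[0,0,0,0.05],[0,0,0,0.05]]
  ]
}}

```text
time: 15.23
ee_pos: [0.4846, 0.0681, 0.0599]
tcp_rot: [180.0, 0.0, 108.1]
wrist_force: [-4.5, -3.7, 8.0]
opening: 0.0266
grasp_force: 70.0
```

```bash
python3 -c "
from h import *
st(); print(bot.get_obs()['torque'])"
```

```text
15.23 [0.4846 0.0681 0.0599] [1.7998e+02 1.0000e-02 1.0813e+02] [-4.5 -3.7  8. ] 0.0266 70.0 [  8.   -3.1 -17.1  76.   -0.   79.9]
[-0.82369731  1.19260469  0.12954397]
```

Torque about z is about 0.15 N m, so the nut is turning with the socket.

Call:
{"method": "play_rows", "body": {
  "steps": [
    [[0,0,0,0.04],[0,0,0,0.04],[0,0,0,0.04],[0,0,0,0.04],[0,0,0,0]]
  ]
}}

```text
time: 15.65
ee_pos: [0.4846, 0.0681, 0.0598]
tcp_rot: [180.0, 0.0, 99.0]
wrist_force: [-5.4, -4.3, 7.3]
opening: 0.0261
grasp_force: 70.0
```

```bash
python3 -c "
from h import *
st(); print(bot.get_obs()['torque'])"
```

```text
15.65 [0.4846 0.0681 0.0598] [1.7999e+02 1.0000e-02 9.8960e+01] [-5.4 -4.3  7.3] 0.0261 70.0 [  8.   -3.1 -17.1  76.   -0.   89. ]
[-0.84522866  1.16201139  0.14551575]
```

Call:
{"method": "play_rows", "body": {
  "steps": [
    [[0,0,0,0.03],[0,0,0,0.03],[0,0,0,0],[0,0,0,0],[0,0,0,0]]
  ]
}}

```text
time: 16.07
ee_pos: [0.4846, 0.0681, 0.0599]
tcp_rot: [180.0, 0.0, 95.7]
wrist_force: [-4.7, -3.2, 8.0]
opening: 0.0267
grasp_force: 70.0
```

```bash
python3 -c "
from h import *
st(); print(bot.get_obs()['torque'])"
```

```text
16.07 [0.4846 0.0681 0.0599] [1.7998e+02 1.0000e-02 9.5660e+01] [-4.7 -3.2  8. ] 0.0267 70.0 [  8.   -3.1 -17.1  76.   -0.   92.3]
[-0.82984495  1.1982518   0.14288608]
```

Call:
{"method": "play_rows", "body": {
  "steps": [
    [[0,0,0,0.03],[0,0,0,0.03],[0,0,0,0],[0,0,0,0],[0,0,0,0]]
  ]
}}

```text
time: 16.48
ee_pos: [0.4846, 0.0681, 0.0599]
tcp_rot: [180.0, 0.0, 92.2]
wrist_force: [-5.2, -3.3, 8.2]
opening: 0.0264
grasp_force: 70.0
```

```bash
python3 -c "
from h import *
st(); print(bot.get_obs()['torque'])"
```

```text
16.48 [0.4846 0.0681 0.0599] [179.98   0.    92.22] [-5.2 -3.3  8.2] 0.0264 70.0 [  8.   -3.1 -17.1  76.   -0.   95.8]
[-0.82971539  1.20267458  0.05933873]
```

Call:
{"method": "play_rows", "body": {
  "steps": [
    [[0,0,0,0.03],[0,0,0,0.03],[0,0,0,0],[0,0,0,0],[0,0,0,0]]
  ]
}}

```text
time: 16.9
ee_pos: [0.4846, 0.0681, 0.0599]
tcp_rot: [180.0, 0.0, 88.8]
wrist_force: [-5.6, -3.8, 8.0]
opening: 0.0266
grasp_force: 70.0
```

```bash
python3 -c "
from h import *
st(); print(bot.get_obs()['torque'])"
```

```text
16.9 [0.4846 0.0681 0.0599] [179.98   0.    88.78] [-5.6 -3.8  8. ] 0.0266 70.0 [  8.   -3.1 -17.1  76.   -0.   99.2]
[-0.80460843  1.16060296  0.13287009]
```

Call:
{"method": "play_rows", "body": {
  "steps": [
    [[0,0,0,0.03],[0,0,0,0.03],[0,0,0,0],[0,0,0,0],[0,0,0,0]]
  ]
}}

```text
time: 17.32
ee_pos: [0.4846, 0.0681, 0.0598]
tcp_rot: [180.0, 0.0, 85.3]
wrist_force: [-5.2, -3.4, 7.3]
opening: 0.0266
grasp_force: 70.0
```

```bash
python3 -c "
from h import *
st(); print(bot.get_obs()['torque'])"
```

```text
17.32 [0.4846 0.0681 0.0598] [179.98   0.    85.35] [-5.2 -3.4  7.3] 0.0266 70.0 [  8.   -3.1 -17.1  76.   -0.  102.7]
[-0.81784868  1.15749491  0.0690852 ]
```

Call:
{"method": "play_rows", "body": {
  "steps": [
    [[0,0,0,0.03],[0,0,0,0.03],[0,0,0,0.03],[0,0,0,0],[0,0,0,0]]
  ]
}}

```text
time: 17.73
ee_pos: [0.4846, 0.0682, 0.0598]
tcp_rot: [180.0, -0.0, 80.2]
wrist_force: [-6.2, -3.9, 7.2]
opening: 0.0266
grasp_force: 70.0
```

```bash
python3 -c "
from h import *
st(); print(bot.get_obs()['torque'])"
```

```text
17.73 [0.4846 0.0682 0.0598] [179.98  -0.    80.18] [-6.2 -3.9  7.2] 0.0266 70.0 [  8.   -3.1 -17.1  76.   -0.  107.8]
[-0.8656601   1.16981545  0.0808466 ]
```

Call:
{"method": "play_rows", "body": {
  "steps": [
    [[0,0,0,0.03],[0,0,0,0.03],[0,0,0,0.03],[0,0,0,0],[0,0,0,0]]
  ]
}}

```text
time: 18.15
ee_pos: [0.4846, 0.0682, 0.0598]
tcp_rot: [180.0, -0.0, 75.0]
wrist_force: [-4.9, -4.3, 8.2]
opening: 0.0269
grasp_force: 70.0
```

```bash
python3 -c "
from h import *
st(); print(bot.get_obs()['torque'])"
```

```text
18.15 [0.4846 0.0682 0.0598] [179.98  -0.    75.02] [-4.9 -4.3  8.2] 0.0269 70.0 [  8.   -3.1 -17.1  76.   -0.  113. ]
[-7.39950967e-01  1.23245583e+00  6.27031645e-04]
```

Call:
{"method": "play_rows", "body": {
  "steps": [
    [[0,0,0,0.03],[0,0,0,0.03],[0,0,0,0.03],[0,0,0,0.03],[0,0,0,0.03]]
  ]
}}

```text
time: 18.57
ee_pos: [0.4846, 0.0681, 0.0598]
tcp_rot: [180.0, -0.0, 66.4]
wrist_force: [-3.9, -3.0, 7.6]
opening: 0.0267
grasp_force: 70.0
```

```bash
python3 - <<'E'
from h import *
st(); print(bot.get_obs()['torque'])
c=cam('wrist'); st(); print(bot.get_obs()['torque']); cv2.imwrite('pics/w5.png',c['img'])
cv2.imwrite('pics/w5z.png',cv2.resize(c['img'][180:380,220:420],(600,600),interpolation=2))
E
```

```text
18.57 [0.4846 0.0681 0.0598] [179.98  -0.    66.35] [-3.9 -3.   7.6] 0.0267 70.0 [  8.   -3.1 -17.1  76.   -0.  121.7]
[-0.82084016  1.08392693  0.17290264]
18.62 [0.4846 0.0682 0.0598] [ 1.7998e+02 -1.0000e-02  6.6220e+01] [-4.4 -3.7  7.9] 0.0265 70.0 [  8.   -3.1 -17.1  76.   -0.  121.8]
[-0.80637501  1.16402268  0.04021795]
```

View pics/w5z.png

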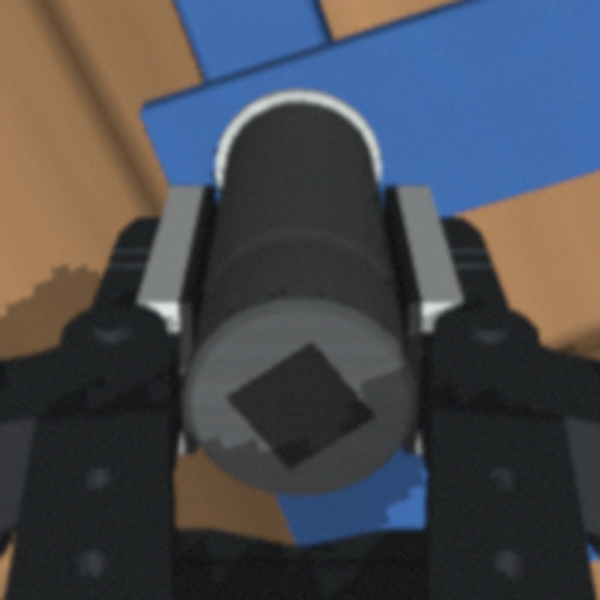

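The socket is still home on the washer. I'll compare the drive square's angle with the earlier view (w4) to see whether the socket has turned in the fingers.

```bash
python3 - <<'E'
from h import *
for n,(cu,cv_) in [('w3',(317,163)),('w4',(320,314)),('w5',(320,315))]:
    im=cv2.imread(f'pics/{n}.png'); h=14 if n=='w3' else 30
    g=cv2.resize(cv2.cvtColor(im,6)[cv_-h:cv_+h,cu-h:cu+h],None,fx=6,fy=6,interpolation=2)
    for th in (34,40,46,52):
        m=(g<th).astype(np.uint8); k,l,s,ct=cv2.connectedComponentsWithStats(m); i=l[h*6,h*6]
        if i==0: continue
        pts=np.argwhere(l==i)[:,::-1].astype(np.float32); r=cv2.minAreaRect(pts); q=cv2.approxPolyDP(cv2.convexHull(pts.astype(np.int32)),12,True)[:,0]
        print(n,th,np.round(r[0]),np.round(r[1]),round(r[2],1),len(pts),((q/6)).round(1).tolist())
E
```

```text
w3 40 [84. 94.] [87. 88.] 53.8 7175 [[23.7, 17.2], [12.8, 24.8], [4.5, 14.5], [16.0, 6.5]]
w3 46 [85. 94.] [92. 92.] 53.8 8062 [[24.3, 17.3], [12.5, 25.3], [4.2, 14.3], [16.2, 5.7]]
w3 52 [85. 94.] [95. 96.] 53.6 8718 [[24.7, 17.3], [12.5, 25.7], [3.8, 14.0], [16.3, 5.3]]
w4 34 [180. 190.] [194. 225.] 56.9 38016 [[53.8, 35.2], [26.3, 51.7], [6.3, 28.7], [34.0, 10.7]]
w4 40 [180. 191.] [200. 228.] 56.6 39826 [[54.3, 35.3], [26.3, 52.2], [5.8, 28.8], [34.0, 10.3]]
w4 46 [180. 191.] [207. 234.] 55.9 41927 [[54.8, 35.3], [26.3, 52.7], [5.5, 28.3], [34.0, 9.8]]
w4 52 [185. 189.] [226. 241.] 52.5 45922 [[56.7, 32.7], [40.8, 47.0], [25.0, 53.7], [4.5, 28.8], [32.8, 9.0], [42.5, 15.3]]
w5 46 [187. 183.] [190. 221.] 57.1 35799 [[54.3, 34.0], [26.5, 50.8], [7.5, 27.7], [33.8, 10.5]]
w5 52 [186. 184.] [198. 224.] 56.0 37740 [[54.8, 34.0], [26.7, 51.3], [6.8, 27.7], [33.8, 10.2]]
```

Call:
{"method": "play_rows", "body": {
  "steps": [
    [[0,0,0,0.03],[0,0,0,0.03],[0,0,0,0.03],[0,0,0,0.03],[0,0,0,0.03]]
  ]
}}

```text
time: 19.03
ee_pos: [0.4847, 0.0682, 0.0598]
tcp_rot: [180.0, -0.0, 57.8]
wrist_force: [-4.6, -3.9, 7.2]
opening: 0.0263
grasp_force: 69.9
```

```bash
python3 -c "
from h import *
st(); print(bot.get_obs()['torque'], bot.get_obs()['joint_efforts'][5])"
```

```text
19.03 [0.4847 0.0682 0.0598] [ 1.7997e+02 -2.0000e-02  5.7760e+01] [-4.6 -3.9  7.2] 0.0263 69.9 [  8.   -3.1 -17.1  76.   -0.  130.3]
[-0.81248688  0.98384709  0.03989079] -0.5390888638794422
```

Call:
{"method": "play_rows", "body": {
  "steps": [
    [[0,0,0,0.03],[0,0,0,0.03],[0,0,0,0.03],[0,0,0,0.03],[0,0,0,0.03]]
  ]
}}

```text
time: 19.45
ee_pos: [0.4851, 0.0683, 0.0599]
tcp_rot: [180.0, -0.1, 49.2]
wrist_force: [-2.9, -2.3, 5.6]
opening: 0.0262
grasp_force: 69.8
```

```bash
python3 -c "
from h import *
st(); print(bot.get_obs()['torque'], bot.get_obs()['joint_efforts'][5])"
```

```text
19.45 [0.4851 0.0683 0.0599] [ 1.7995e+02 -5.0000e-02  4.9170e+01] [-2.9 -2.3  5.6] 0.0262 69.8 [  8.   -3.1 -17.1  76.   -0.  138.8]
[-0.70616717  0.55611489  0.00302094] -0.5480373837053776
```

```bash
cat > sq.py <<'E'
from h import *
def sq():
    im=cam('wrist')['img']; cu,cv_,h=320,315,30
    g=cv2.resize(cv2.cvtColor(im,6)[cv_-h:cv_+h,cu-h:cu+h],None,fx=6,fy=6,interpolation=2)
    for th in (46,52):
        m=(g<th).astype(np.uint8); k,l,s,ct=cv2.connectedComponentsWithStats(m); i=l[h*6,h*6]
        pts=np.argwhere(l==i)[:,::-1].astype(np.float32); r=cv2.minAreaRect(pts); q=cv2.approxPolyDP(cv2.convexHull(pts.astype(np.int32)),12,True)[:,0]
        print('sq',th,i,np.round(r[1]),round(r[2],1),len(pts),(q/6).round(1).tolist())
    o=bot.get_obs(); print(np.round(o['torque'],3),round(o['joint_efforts'][5],3)); st()
    return im
if __name__=='__main__':
    cv2.imwrite('pics/sq.png',sq())
E
python3 sq.py
```

```text
sq 46 4 [191. 207.] 54.4 33975 [[53.0, 33.2], [26.3, 50.7], [7.5, 27.5], [34.0, 10.5]]
sq 52 3 [194. 213.] 54.9 36644 [[53.5, 33.3], [26.2, 51.2], [7.0, 27.7], [33.8, 10.2]]
[-0.696  0.624  0.065] -0.277
19.5 [0.4851 0.0683 0.0599] [ 1.7995e+02 -6.0000e-02  4.9030e+01] [-3.5 -2.6  5.7] 0.0269 69.8 [  8.   -3.1 -17.1  75.9   0.  139. ]
```

```bash
cat > tq.py <<'E'
from h import *
T=[];F=[];J=[]
for i in range(6):
    bot.camera('side'); o=bot.get_obs(); T.append(o['torque']);F.append(o['wrist_force']);J.append(o['joint_efforts'][5])
print('T',np.mean(T,0).round(3),'sd',np.std(T,0).round(3)[2],'F',np.mean(F,0).round(1),'J6',np.mean(J).round(3)); st()
E
python3 tq.py
```

```text
T [-0.662  0.631 -0.016] sd 0.036 F [-3.1 -2.8  5.5] J6 0.09
19.8 [0.4851 0.0683 0.0599] [ 1.7995e+02 -6.0000e-02  4.9240e+01] [-3.1 -3.2  5.1] 0.0263 69.8 [  8.   -3.1 -17.1  75.9   0.  138.8]
```

Call:
{"method": "play_rows", "body": {
  "steps": [
    [[0,0,0,-0.03],[0,0,0,-0.03],[0,0,0,0],[0,0,0,0],[0,0,0,0]]
  ]
}}

```text
time: 20.22
ee_pos: [0.4848, 0.0684, 0.0598]
tcp_rot: [180.0, -0.1, 52.7]
wrist_force: [-4.3, -1.2, 6.1]
opening: 0.0262
grasp_force: 69.9
```

```bash
python3 tq.py
```

```text
T [-0.422  0.891 -0.043] sd 0.038 F [-3.7 -2.1  6.3] J6 -0.024
20.52 [0.4849 0.0684 0.0599] [ 1.7999e+02 -6.0000e-02  5.2690e+01] [-3.3 -1.9  6. ] 0.0265 69.9 [  8.   -3.1 -17.1  76.    0.  135.3]
```

Call:
{"method": "play_rows", "body": {
  "steps": [
    [[0,0,0,-0.03],[0,0,0,-0.03],[0,0,0,-0.03],[0,0,0,0],[0,0,0,0]]
  ]
}}

```text
time: 20.93
ee_pos: [0.4847, 0.0683, 0.0598]
tcp_rot: [180.0, -0.0, 57.9]
wrist_force: [-4.9, -1.3, 7.3]
opening: 0.0263
grasp_force: 69.9
```

```bash
python3 tq.py
```

```text
T [-0.554  1.099  0.012] sd 0.027 F [-4.9 -2.5  7. ] J6 -0.01
21.23 [0.4847 0.0684 0.0598] [ 1.7999e+02 -4.0000e-02  5.7850e+01] [-4.7 -1.7  7.2] 0.0265 69.9 [  8.   -3.1 -17.1  76.    0.  130.2]
```

Call:
{"method": "play_rows", "body": {
  "steps": [
    [[0,0,0,-0.04],[0,0,0,-0.04],[0,0,0,-0.04],[0,0,0,-0.04],[0,0,0,-0.04]]
  ]
}}

```text
time: 21.65
ee_pos: [0.4846, 0.0682, 0.0598]
tcp_rot: [180.0, -0.0, 69.4]
wrist_force: [-4.2, -3.3, 7.4]
opening: 0.0268
grasp_force: 70.0
```

```bash
python3 sq.py
```

```text
sq 46 3 [190. 221.] 57.5 36352 [[54.2, 34.2], [26.7, 50.7], [7.2, 27.5], [33.5, 10.5]]
sq 52 3 [198. 222.] 56.3 38169 [[54.7, 34.2], [26.3, 51.2], [6.7, 27.3], [33.5, 10.2]]
[-0.678  1.242 -0.189] 0.271
21.7 [0.4845 0.0682 0.0599] [ 1.7999e+02 -2.0000e-02  6.9570e+01] [-5.4 -2.9  8. ] 0.0268 70.0 [  8.   -3.1 -17.1  76.    0.  118.4]
```

Call:
{"method": "play_rows", "body": {
  "steps": [
    [[0,0,0,-0.04],[0,0,0,-0.04],[0,0,0,-0.04],[0,0,0,-0.04],[0,0,0,-0.04]]
  ]
}}

```text
time: 22.12
ee_pos: [0.4845, 0.0682, 0.0598]
tcp_rot: [180.0, -0.0, 80.9]
wrist_force: [-5.9, -2.8, 7.6]
opening: 0.0268
grasp_force: 70.0
```

```bash
python3 sq.py
```

```text
sq 46 2 [193. 222.] 56.9 37213 [[54.3, 34.5], [26.3, 51.3], [7.2, 27.7], [34.2, 10.7]]
sq 52 3 [196. 228.] 57.1 38902 [[54.7, 34.5], [26.3, 51.8], [6.7, 27.5], [33.7, 10.2]]
[-0.627  1.254 -0.171] 0.271
22.17 [0.4845 0.0682 0.0598] [ 1.7999e+02 -1.0000e-02  8.1040e+01] [-5.2 -3.1  7.4] 0.0264 70.0 [  8.   -3.1 -17.1  76.    0.  107. ]
```

Call:
{"method": "play_rows", "body": {
  "steps": [
    [[0,0,0,0.04],[0,0,0,0.04],[0,0,0,0.04],[0,0,0,0.04],[0,0,0,0.04]]
  ]
}}

```text
time: 22.58
ee_pos: [0.4849, 0.0682, 0.0599]
tcp_rot: [180.0, -0.0, 69.2]
wrist_force: [-2.9, -2.6, 6.7]
opening: 0.0269
grasp_force: 69.9
```

```bash
python3 sq.py
```

```text
sq 46 3 [190. 220.] 57.3 36144 [[54.2, 34.0], [26.3, 50.8], [7.5, 27.7], [34.0, 10.5]]
sq 52 4 [195. 225.] 57.3 37974 [[54.5, 34.3], [26.0, 51.2], [6.8, 27.7], [33.7, 10.0]]
[-0.639  0.783 -0.004] -0.39
22.63 [0.4849 0.0682 0.0598] [ 1.7995e+02 -3.0000e-02  6.9020e+01] [-2.2 -2.4  6.2] 0.0266 70.0 [  8.   -3.1 -17.1  76.    0.  119. ]
```

Call:
{"method": "play_rows", "body": {
  "steps": [
    [[0,0,0,0.03],[0,0,0,0.03],[0,0,0,0.03],[0,0,0,0.03],[0,0,0,0]]
  ]
}}

```text
time: 23.05
ee_pos: [0.4852, 0.0682, 0.0599]
tcp_rot: [179.9, -0.0, 62.3]
wrist_force: [-2.4, -2.3, 5.7]
opening: 0.0265
grasp_force: 69.8
```

```bash
python3 sq.py
```

```text
sq 46 4 [191. 218.] 56.6 35628 [[54.2, 34.2], [26.7, 50.8], [7.5, 27.7], [33.8, 10.7]]
sq 52 3 [194. 224.] 57.1 37684 [[54.5, 34.3], [26.0, 51.2], [6.8, 27.7], [34.0, 10.3]]
[-0.693  0.525  0.06 ] 0.247
23.1 [0.4852 0.0682 0.0599] [ 1.7993e+02 -4.0000e-02  6.2390e+01] [-2.9 -3.   5.6] 0.0266 69.8 [  8.   -3.1 -17.1  75.9  -0.  125.6]
```

Call:
{"method": "play_rows", "body": {
  "steps": [
    [[0,0,0,0.03],[0,0,0,0.03],[0,0,0,0.03],[0,0,0,0],[0,0,0,0]]
  ]
}}

```text
time: 23.52
ee_pos: [0.485, 0.0682, 0.0599]
tcp_rot: [180.0, -0.0, 57.3]
wrist_force: [-3.9, -3.0, 6.7]
opening: 0.0267
grasp_force: 69.8
```

```bash
python3 sq.py
```

```text
sq 46 3 [186. 214.] 56.8 34601 [[53.3, 33.8], [26.5, 50.7], [7.2, 27.8], [33.8, 10.7]]
sq 52 3 [196. 216.] 55.6 37038 [[53.7, 34.5], [26.0, 51.0], [6.7, 27.5], [34.0, 10.3]]
[-0.806  0.768 -0.003] 0.048
23.57 [0.485  0.0682 0.0599] [ 1.7995e+02 -3.0000e-02  5.7260e+01] [-4.4 -2.8  5.6] 0.0265 69.8 [  8.   -3.1 -17.1  76.   -0.  130.7]
```

Call:
{"method": "play_rows", "body": {
  "steps": [
    [[0,0,0,0.03],[0,0,0,0.03],[0,0,0,0.03],[0,0,0,0],[0,0,0,0]]
  ]
}}

```text
time: 23.98
ee_pos: [0.4848, 0.0682, 0.0598]
tcp_rot: [180.0, -0.0, 52.1]
wrist_force: [-5.1, -3.6, 7.2]
opening: 0.0264
grasp_force: 69.9
```

```bash
python3 sq.py; python3 tq.py
```

```text
sq 46 4 [193. 205.] 53.8 34030 [[53.0, 33.3], [26.5, 50.7], [7.3, 27.5], [33.5, 10.7]]
sq 52 3 [194. 214.] 55.3 36673 [[53.5, 33.8], [26.7, 51.3], [6.8, 27.3], [33.8, 10.3]]
[-0.784  0.962  0.003] 0.034
24.03 [0.4848 0.0681 0.0598] [ 1.7997e+02 -2.0000e-02  5.2110e+01] [-4.8 -3.5  7.4] 0.0264 69.9 [  8.   -3.1 -17.1  76.   -0.  135.9]
T [-0.817  0.967  0.013] sd 0.025 F [-4.1 -3.2  6.8] J6 0.01
24.33 [0.4848 0.0682 0.0599] [ 1.7997e+02 -2.0000e-02  5.2110e+01] [-3.6 -3.5  6.4] 0.0268 69.9 [  8.   -3.1 -17.1  76.   -0.  135.9]
```

The torque readings don't settle whether the nut was carried round. I'll lift off, go back to the earlier viewing pose and measure the nut's angle numerically against the starting picture.

Call:
{"method": "play_rows", "body": {
  "steps": [
    [[0,0,-0.01,0],[0,0,-0.01,0],[0,0,-0.01,0],[0,0,-0.0235,0],[0,0,-0.0235,0]]
  ]
}}

```text
time: 24.75
ee_pos: [0.4844, 0.0684, 0.1374]
tcp_rot: [-180.0, -0.0, 52.1]
wrist_force: [-0.4, -0.2, -1.7]
opening: 0.0265
grasp_force: 69.1
```

```bash
python3 -c "
from h import *
st(); plan([.4998,.0357,.1367],119.7,10)"
```

```text
24.75 [0.4844 0.0684 0.1374] [-179.96   -0.     52.13] [-0.4 -0.2 -1.7] 0.0265 69.1 [  8.   -4.2  -9.5  84.7   0.  135.9]
[[[-0.0016, 0.0032, 0.0001, -0.1179], [-0.002, 0.003, 0.0001, -0.1179], [-0.0023, 0.0028, 0.0001, -0.1179], [-0.0027, 0.0025, 0.0001, -0.1179], [-0.0029, 0.0021, 0.0001, -0.1179]]]
[[[-0.0032, 0.0018, 0.0001, -0.1179], [-0.0033, 0.0014, 0.0001, -0.1179], [-0.0035, 0.001, 0.0001, -0.1179], [-0.0036, 0.0006, 0.0001, -0.1179], [-0.0036, 0.0001, 0.0001, -0.1179]]]
```

Call:
{"method": "play_rows", "body": {
  "steps": [
    [[-0.0016,0.0032,0,-0.118],[-0.002,0.003,0,-0.118],[-0.0023,0.0028,0,-0.118],[-0.0027,0.0025,0,-0.118],[-0.003,0.002,0,-0.118]]
  ]
}}

```text
time: 25.17
ee_pos: [0.4928, 0.052, 0.1373]
tcp_rot: [179.9, -0.0, 86.3]
wrist_force: [-0.7, 0.2, -2.1]
opening: 0.0266
grasp_force: 69.2
```

Call:
{"method": "play_rows", "body": {
  "steps": [
    [[-0.0032,0.0018,0,-0.118],[-0.0033,0.0014,0,-0.118],[-0.0035,0.001,0,-0.118],[-0.0036,0.0006,0,-0.118],[-0.0036,0,0,-0.118]]
  ]
}}

```text
time: 25.58
ee_pos: [0.5004, 0.0355, 0.1373]
tcp_rot: [179.9, 0.0, 120.1]
wrist_force: [0.0, -0.0, -2.1]
opening: 0.0266
grasp_force: 69.2
```

Call:
{"method": "play_rows", "body": {
  "steps": [
    [[0,0,0,0],[0,0,0,0],[0,0,0,0],[0,0,0,0],[0,0,0,0]]
  ]
}}

```text
time: 26.0
ee_pos: [0.4999, 0.0355, 0.1364]
tcp_rot: [180.0, 0.0, 119.6]
wrist_force: [-0.3, 1.0, -2.4]
opening: 0.0266
grasp_force: 69.2
```

```bash
cat > nut.py <<'E'
from h import *
c=cam('wrist'); st(); cv2.imwrite('pics/w6.png',c['img'])
w2=dict(c); w2['xyz']=np.array([0.4631376,0.1011196,0.27926974]); w2['attitude']=np.array([162.806226,-0.119063353,29.6673249])
nutc=np.array([.4853,.0685])
def score(c,img,name):
    g=cv2.GaussianBlur(cv2.cvtColor(img,6).astype(np.float32),(0,0),.7)
    dark=cv2.GaussianBlur(g,(0,0),3)-g   # dark thin lines positive
    best=[]
    for h in (.042,.043,.044):
      for R0 in (10.0,10.4,10.8,11.2):
        for dx in np.arange(-1.5,1.6,.5):
          for dy in np.arange(-1.5,1.6,.5):
            for th in range(0,60,2):
                k=np.radians(th+60*np.arange(7)); P=np.c_[np.cos(k),np.sin(k)]*R0
                L=np.vstack([P[i]+(P[i+1]-P[i])*t for i in range(6) for t in np.linspace(0,1,8,endpoint=False)])
                W=np.c_[(L+[dx,dy])/1e3+nutc,np.full(len(L),h)]
                q=(W-c['xyz'])@rot(c); u=q[:,:2]/q[:,2:]*f(c)+[c['cx'],c['cy']]
                s=cv2.remap(dark,u[:,0].astype(np.float32)[None],u[:,1].astype(np.float32)[None],1)[0]
                best.append((np.clip(s,-3,6).mean(),th,R0,dx,dy,h))
    best.sort(reverse=True); print(name)
    seen={}
    for b in best: seen.setdefault(b[1],b)
    print([(t,round(float(b[0]),2)) for t,b in list(seen.items())[:8]],best[0])
    u,v=np.round(w2p(c,[*nutc,.043])).astype(int); return g[v-30:v+30,u-30:u+30]
a=score(w2,cv2.imread('pics/w2.png'),'before'); b=score(c,c['img'],'after')
print('mean abs diff',np.abs(a-b).mean(),np.abs(a-b)[15:45,15:45].mean())
E
python3 nut.py
```

```text
26.05 [0.4999 0.0355 0.1364] [179.99  -0.   119.67] [-0.7  0.5 -2.7] 0.0262 69.2 [ 4.1 -2.6 -8.1 84.5  0.  64.4]
before
[(36, 5.74), (34, 5.74), (40, 5.68), (32, 5.68), (38, 5.68), (30, 5.63), (42, 5.62), (28, 5.56)] (np.float32(5.743547), 36, 10.0, np.float64(-1.0), np.float64(0.0), 0.042)
after
[(10, 5.69), (8, 5.68), (6, 5.65), (12, 5.64), (4, 5.59), (58, 5.59), (0, 5.59), (56, 5.56)] (np.float32(5.68874), 10, 10.0, np.float64(-1.0), np.float64(0.0), 0.043)
mean abs diff 6.709669 8.374714
```

```bash
cat > nut2.py <<'E'
from h import *
import sys
base=dict(vfov=62.878794532500926,cx=319.6246730918388,cy=196.74106707607126)
w2=dict(base,xyz=np.array([0.4631376,0.1011196,0.27926974]),attitude=np.array([162.806226,-0.119063353,29.6673249]))
w1=dict(base,xyz=np.array([0.51814413,0.104844,0.36366886]),attitude=np.array([162.857623,-0.0757526,4.69904]))
nutc=np.array([.4853,.0685])
def run(c,img,name,clip=25):
    g=cv2.cvtColor(img,6).astype(np.float32); dark=cv2.GaussianBlur(g,(0,0),4)-cv2.GaussianBlur(g,(0,0),.6)
    seen={}
    for h in (.042,.043,.044):
      for R0 in (10.2,10.5,10.8):
        for dx in np.arange(-1.5,1.6,.5):
          for dy in np.arange(-1.5,1.6,.5):
            for th in range(0,60,2):
                k=np.radians(th+60*np.arange(7)); P=np.c_[np.cos(k),np.sin(k)]*R0
                L=np.vstack([P[i]+(P[i+1]-P[i])*t for i in range(6) for t in np.linspace(0,1,8,endpoint=False)])
                W=np.c_[(L+[dx,dy])/1e3+nutc,np.full(len(L),h)]
                q=(W-c['xyz'])@rot(c); u=q[:,:2]/q[:,2:]*f(c)+[c['cx'],c['cy']]
                s=cv2.remap(dark,u[:,0].astype(np.float32)[None],u[:,1].astype(np.float32)[None],1)[0]
                v=float(np.clip(s,-10,clip).mean())
                if v>seen.get(th,(-99,))[0]: seen[th]=(v,R0,dx,dy,h)
    o=sorted(seen.items(),key=lambda t:-t[1][0]); print(name,clip,[(t,round(b[0],1)) for t,b in o[:7]],'worst',round(o[-1][1][0],1),[float(x) for x in o[0][1]])
if __name__=='__main__':
    c=cam('wrist')
    for k in (12,40):
        run(w1,cv2.imread('pics/w1.png'),'before w1',k); run(w2,cv2.imread('pics/w2.png'),'before w2',k); run(c,c['img'],'after',k)
E
python3 nut2.py
```

```text
before w1 12 [(42, 4.0), (48, 4.0), (40, 4.0), (44, 4.0), (46, 3.9), (50, 3.9), (54, 3.9)] worst 3.5 [4.016564846038818, 10.2, 0.0, 0.0, 0.042]
before w2 12 [(36, 8.2), (34, 8.2), (38, 8.1), (30, 8.1), (32, 8.1), (28, 8.0), (40, 7.9)] worst 6.9 [8.194788932800293, 10.2, -1.0, 0.0, 0.042]
after 12 [(6, 8.4), (8, 8.3), (4, 8.3), (10, 8.2), (12, 8.2), (14, 8.2), (2, 8.1)] worst 6.8 [8.369833946228027, 10.2, -1.0, 0.0, 0.042]
before w1 40 [(40, 4.6), (42, 4.6), (44, 4.5), (38, 4.5), (48, 4.5), (46, 4.5), (50, 4.5)] worst 3.9 [4.578627109527588, 10.2, 0.0, 0.0, 0.042]
before w2 40 [(40, 12.8), (38, 12.8), (42, 12.7), (36, 12.7), (34, 12.6), (44, 12.5), (46, 12.4)] worst 11.3 [12.84326171875, 10.2, -1.0, -0.5, 0.042]
after 40 [(10, 13.5), (8, 13.4), (12, 13.3), (14, 13.3), (6, 13.3), (16, 13.2), (4, 13.1)] worst 11.4 [13.530226707458496, 10.2, -1.0, -0.5, 0.042]
```

The nut's corner angle went from about 42° to about 9°, so it turned roughly 0.55–0.6 rad and may then have slipped. I'll re-seat at the matching yaw (~100°) and check for the stop.

```bash
python3 -c "
from h import *
plan([.4845,.068,.1364],100,5)"
```

```text
[[[0.0072, 0.0005, -0.0, 0.0687], [0.0072, 0.0001, -0.0, 0.0687], [0.0072, -0.0004, -0.0, 0.0687], [0.0071, -0.0009, -0.0, 0.0687], [0.0071, -0.0014, -0.0, 0.0687]]]
```

Call:
{"method": "play_rows", "body": {
  "steps": [
    [[0.0072,0.0005,0,0.069],[0.0072,0,0,0.069],[0.0072,-0.0004,0,0.069],[0.0071,-0.0009,0,0.069],[0.0071,-0.0014,0,0.069]]
  ]
}}

```text
time: 26.52
ee_pos: [0.4843, 0.0682, 0.1363]
tcp_rot: [-180.0, -0.0, 99.7]
wrist_force: [0.7, -0.0, -2.3]
opening: 0.0263
grasp_force: 69.2
```

Call:
{"method": "play_rows", "body": {
  "steps": [
    [[0,0,0.012,0],[0,0,0.012,0],[0,0,0.012,0],[0,0,0.012,0],[0,0,0.008,0]]
  ]
}}

```text
time: 26.93
ee_pos: [0.4837, 0.0675, 0.0778]
tcp_rot: [-179.9, -0.0, 100.0]
wrist_force: [1.1, -0.1, -2.4]
opening: 0.0265
grasp_force: 69.2
```

Call:
{"method": "play_rows", "body": {
  "steps": [
    [[0,0,0.003,0],[0,0,0.003,0],[0,0,0.003,0],[0,0,0.002,0],[0,0,0,0]]
  ]
}}

```text
time: 27.35
ee_pos: [0.4846, 0.0679, 0.0692]
tcp_rot: [180.0, 0.0, 100.0]
wrist_force: [0.8, 1.1, -2.0]
opening: 0.0268
grasp_force: 69.2
```

```bash
python3 tq.py
```

```text
T [-0.027 -0.001  0.03 ] sd 0.027 F [-0.1 -0.1 -2.3] J6 -0.001
27.65 [0.4847 0.0679 0.0695] [179.98   0.    99.97] [-0.8  0.5 -2.8] 0.0264 69.2 [  8.   -3.4 -16.2  77.1   0.   88. ]
```

Call:
{"method": "play_rows", "body": {
  "steps": [
    [[0,0,0.001,0],[0,0,0.001,0],[0,0,0.001,0],[0,0,0,0],[0,0,0,0]]
  ]
}}

```text
time: 28.07
ee_pos: [0.4844, 0.0679, 0.0662]
tcp_rot: [-180.0, 0.0, 100.0]
wrist_force: [-0.2, -0.5, -2.7]
opening: 0.0266
grasp_force: 69.2
```

Call:
{"method": "play_rows", "body": {
  "steps": [
    [[0,0,0.001,0],[0,0,0.001,0],[0,0,0,0],[0,0,0,0],[0,0,0,0]]
  ]
}}

```text
time: 28.48
ee_pos: [0.4845, 0.0679, 0.0642]
tcp_rot: [-180.0, -0.0, 100.0]
wrist_force: [-0.1, 0.0, -2.1]
opening: 0.027
grasp_force: 69.4
```

```bash
python3 tq.py
```

```text
T [ 0.156 -0.014  0.008] sd 0.019 F [ 0.3  0.7 -3. ] J6 0.003
28.78 [0.4845 0.0679 0.0642] [-179.99   -0.     99.97] [ 0.9  1.5 -3.4] 0.0265 69.4 [  8.   -3.2 -16.7  76.5   0.   88. ]
```

Call:
{"method": "play_rows", "body": {
  "steps": [
    [[0,0,0.001,0],[0,0,0.001,0],[0,0,0.001,0],[0,0,0,0],[0,0,0,0]]
  ]
}}

```text
time: 29.2
ee_pos: [0.4845, 0.0679, 0.0616]
tcp_rot: [180.0, -0.0, 100.0]
wrist_force: [-2.2, 0.5, 3.3]
opening: 0.0266
grasp_force: 70.0
```

Call:
{"method": "play_rows", "body": {
  "steps": [
    [[0,0,0.001,0],[0,0,0.0005,0],[0,0,0,0],[0,0,0,0],[0,0,0,0]]
  ]
}}

```text
time: 29.62
ee_pos: [0.4846, 0.0679, 0.0604]
tcp_rot: [180.0, -0.0, 100.0]
wrist_force: [-4.6, 0.2, 7.9]
opening: 0.0265
grasp_force: 70.4
```

```bash
python3 tq.py
```

```text
T [0.085 0.966 0.028] sd 0.029 F [-4.   0.   7.2] J6 0.022
29.92 [0.4846 0.0679 0.0604] [179.97  -0.    99.97] [-4.5 -0.   7.2] 0.0267 70.4 [  8.   -3.2 -17.1  76.1   0.   88. ]
```

Call:
{"method": "play_rows", "body": {
  "steps": [
    [[0,0,0.0005,0],[0,0,0.0005,0],[0,0,0,0.01],[0,0,0,0.02],[0,0,0,0.02]]
  ]
}}

```text
time: 30.33
ee_pos: [0.4846, 0.0679, 0.0598]
tcp_rot: [180.0, -0.0, 97.1]
wrist_force: [-5.3, 0.5, 12.4]
opening: 0.0269
grasp_force: 70.6
```

```bash
python3 tq.py
```

```text
T [-0.019  1.305  0.118] sd 0.022 F [-5.3 -0.3 11.2] J6 0.146
30.63 [0.4846 0.0679 0.0599] [179.95  -0.    97.11] [-4.7 -0.4 11.2] 0.0268 70.6 [  8.   -3.2 -17.1  76.    0.   90.9]
```

Call:
{"method": "play_rows", "body": {
  "steps": [
    [[0,0,0,0],[0,0,0,0],[0,0,0,0],[0,0,0,0.02],[0,0,0,0.02]]
  ]
}}

```text
time: 31.05
ee_pos: [0.4846, 0.0679, 0.0599]
tcp_rot: [180.0, -0.0, 94.8]
wrist_force: [-5.7, 0.1, 11.0]
opening: 0.0264
grasp_force: 70.6
```

```bash
python3 tq.py
```

```text
T [-0.007  1.314  0.106] sd 0.046 F [-5.4 -0.  11.4] J6 0.145
31.35 [0.4846 0.0679 0.0598] [179.95  -0.    94.82] [-5.3 -0.4 12.2] 0.0265 70.6 [  8.   -3.2 -17.1  76.   -0.   93.2]
```

Call:
{"method": "play_rows", "body": {
  "steps": [
    [[0,0,0,0],[0,0,0,0],[0,0,0,0],[0,0,0,0.02],[0,0,0,0.02]]
  ]
}}

```text
time: 31.77
ee_pos: [0.4846, 0.0679, 0.0598]
tcp_rot: [180.0, -0.0, 92.5]
wrist_force: [-5.2, -0.7, 12.1]
opening: 0.0266
grasp_force: 70.6
```

```bash
python3 tq.py; python3 sq.py
```

```text
T [-0.04   1.295  0.098] sd 0.025 F [-5.7 -0.2 11.4] J6 0.145
32.07 [0.4846 0.0679 0.0599] [ 1.7996e+02 -1.0000e-02  9.2530e+01] [-6.4 -0.2 10.8] 0.0264 70.6 [  8.   -3.2 -17.1  76.    0.   95.5]
sq 46 2 [193. 226.] 56.6 38135 [[54.3, 34.3], [26.3, 51.0], [6.8, 27.8], [34.3, 10.7]]
sq 52 4 [197. 231.] 56.7 39782 [[54.8, 34.3], [26.2, 51.3], [6.5, 27.8], [34.2, 10.3]]
[-0.015  1.319  0.106] 0.099
32.12 [0.4846 0.0679 0.0599] [179.96  -0.    92.53] [-6.2  0.2 10.7] 0.0265 70.6 [  8.   -3.2 -17.1  76.   -0.   95.4]
```

Call:
{"method": "play_rows", "body": {
  "steps": [
    [[0,0,0,0.02],[0,0,0,0.02],[0,0,0,0],[0,0,0,0],[0,0,0,0]]
  ]
}}

```text
time: 32.53
ee_pos: [0.4846, 0.0679, 0.0599]
tcp_rot: [180.0, -0.0, 90.2]
wrist_force: [-6.3, -0.7, 11.7]
opening: 0.0267
grasp_force: 70.6
```

```bash
python3 tq.py
```

```text
T [-0.     1.303  0.099] sd 0.037 F [-5.4 -0.2 11.3] J6 0.099
32.83 [0.4846 0.0679 0.0599] [ 1.7996e+02 -1.0000e-02  9.0240e+01] [-5.2  0.1 11.7] 0.0266 70.6 [  8.   -3.2 -17.1  76.    0.   97.7]
```

Call:
{"method": "play_rows", "body": {
  "steps": [
    [[0,0,0,0.02],[0,0,0,0.02],[0,0,0,0],[0,0,0,0],[0,0,0,0]]
  ]
}}

```text
time: 33.25
ee_pos: [0.4846, 0.0679, 0.0598]
tcp_rot: [180.0, -0.0, 87.9]
wrist_force: [-6.0, 0.0, 10.9]
opening: 0.0269
grasp_force: 70.6
```

```bash
python3 tq.py
```

```text
T [-0.019  1.325  0.11 ] sd 0.036 F [-5.9  0.1 10.9] J6 0.099
33.55 [0.4846 0.0679 0.0599] [ 1.7995e+02 -1.0000e-02  8.7940e+01] [-6.5  0.1 10.5] 0.0265 70.6 [  8.   -3.2 -17.1  76.   -0.  100. ]
```

Call:
{"method": "play_rows", "body": {
  "steps": [
    [[0,0,0,0.02],[0,0,0,0.02],[0,0,0,0],[0,0,0,0],[0,0,0,0]]
  ]
}}

```text
time: 33.97
ee_pos: [0.4846, 0.0679, 0.0598]
tcp_rot: [180.0, -0.0, 85.7]
wrist_force: [-6.1, -0.7, 11.2]
opening: 0.0268
grasp_force: 70.6
```

```bash
python3 tq.py
```

```text
T [-0.02   1.304  0.089] sd 0.026 F [-5.8 -0.2 11.2] J6 0.098
34.27 [0.4846 0.0679 0.0599] [ 1.7995e+02 -1.0000e-02  8.5650e+01] [-5.4  0.1 10.7] 0.0264 70.6 [  8.   -3.2 -17.1  76.   -0.  102.3]
```

Call:
{"method": "play_rows", "body": {
  "steps": [
    [[0,0,0,0.02],[0,0,0,0.02],[0,0,0,0],[0,0,0,0],[0,0,0,0]]
  ]
}}

```text
time: 34.68
ee_pos: [0.4846, 0.0679, 0.0598]
tcp_rot: [180.0, -0.0, 83.4]
wrist_force: [-4.7, -0.3, 11.1]
opening: 0.0265
grasp_force: 70.6
```

```bash
python3 tq.py
```

```text
T [-0.019  1.326  0.087] sd 0.018 F [-5.2  0.1 11.2] J6 0.098
34.98 [0.4846 0.0679 0.0599] [ 1.7996e+02 -1.0000e-02  8.3360e+01] [-5.   0.5 11. ] 0.026 70.6 [  8.   -3.2 -17.1  76.   -0.  104.6]
```

Call:
{"method": "play_rows", "body": {
  "steps": [
    [[0,0,0,0.02],[0,0,0,0.02],[0,0,0,0],[0,0,0,0],[0,0,0,0]]
  ]
}}

```text
time: 35.4
ee_pos: [0.4846, 0.0679, 0.0598]
tcp_rot: [180.0, -0.0, 81.1]
wrist_force: [-5.9, -0.6, 10.7]
opening: 0.0267
grasp_force: 70.6
```

```bash
python3 tq.py
```

```text
T [-0.013  1.295  0.125] sd 0.033 F [-5.2 -0.3 10.7] J6 0.119
35.7 [0.4846 0.0679 0.0598] [ 1.7996e+02 -1.0000e-02  8.1070e+01] [-5.1 -0.6 10.7] 0.0265 70.6 [  8.   -3.2 -17.1  76.   -0.  106.9]
```

Call:
{"method": "play_rows", "body": {
  "steps": [
    [[0,0,0,0.02],[0,0,0,0.02],[0,0,0,0],[0,0,0,0],[0,0,0,0]]
  ]
}}

```text
time: 36.12
ee_pos: [0.4846, 0.0679, 0.0598]
tcp_rot: [180.0, -0.0, 78.8]
wrist_force: [-4.8, 0.4, 10.8]
opening: 0.0267
grasp_force: 70.6
```

```bash
python3 tq.py
```

```text
T [-0.006  1.246  0.123] sd 0.023 F [-5.5 -0.1 10.5] J6 0.13
36.42 [0.4846 0.0679 0.0598] [ 1.7996e+02 -1.0000e-02  7.8780e+01] [-5.4 -1.1 10.5] 0.0265 70.5 [  8.   -3.2 -17.1  76.    0.  109.2]
```

Call:
{"method": "play_rows", "body": {
  "steps": [
    [[0,0,0,0.02],[0,0,0,0.02],[0,0,0,0],[0,0,0,0],[0,0,0,0]]
  ]
}}

```text
time: 36.83
ee_pos: [0.4845, 0.0679, 0.0598]
tcp_rot: [180.0, -0.0, 76.5]
wrist_force: [-5.9, -0.1, 10.3]
opening: 0.0266
grasp_force: 70.5
```

```bash
python3 tq.py;python3 sq.py
```

```text
T [0.01  1.266 0.065] sd 0.017 F [-5.3 -0.3 10.4] J6 0.07
37.13 [0.4846 0.0679 0.0598] [ 1.7996e+02 -1.0000e-02  7.6480e+01] [-6.3 -0.7 10.6] 0.0263 70.5 [  8.   -3.2 -17.1  76.   -0.  111.5]
sq 46 2 [192. 222.] 56.9 37008 [[54.2, 34.2], [26.5, 51.0], [7.0, 27.7], [34.0, 10.3]]
sq 52 3 [197. 226.] 56.8 38699 [[54.5, 34.3], [26.2, 51.3], [6.7, 27.7], [33.8, 10.0]]
[0.023 1.247 0.12 ] 0.07
37.18 [0.4846 0.0679 0.0598] [ 1.7996e+02 -2.0000e-02  7.6480e+01] [-5.5  0.4 11.2] 0.0265 70.5 [  8.   -3.2 -17.1  76.    0.  111.5]
```

Call:
{"method": "play_rows", "body": {
  "steps": [
    [[0,0,-0.002,0],[0,0,-0.002,0],[0,0,-0.001,0],[0,0,0,0],[0,0,0,0]]
  ]
}}

```text
time: 37.6
ee_pos: [0.4843, 0.0679, 0.0634]
tcp_rot: [-180.0, 0.0, 76.5]
wrist_force: [-0.1, 1.2, -8.4]
opening: 0.0264
grasp_force: 70.3
```

```bash
python3 tq.py
```

```text
T [0.129 0.082 0.019] sd 0.028 F [-0.6  0.5 -7.3] J6 -0.0
37.9 [0.4844 0.0679 0.0639] [-179.99    0.     76.48] [-1.3  0.9 -6.5] 0.0268 70.6 [  8.   -3.2 -16.8  76.5   0.  111.5]
```

Call:
{"method": "play_rows", "body": {
  "steps": [
    [[0,0,0,0.02],[0,0,0,0.02],[0,0,0,0.02],[0,0,0,0.02],[0,0,0,0.02]]
  ]
}}

```text
time: 38.32
ee_pos: [0.4845, 0.0679, 0.0641]
tcp_rot: [180.0, -0.0, 70.6]
wrist_force: [-2.2, 0.0, -2.0]
opening: 0.0265
grasp_force: 71.3
```

```bash
python3 tq.py
```

```text
T [0.009 0.677 0.   ] sd 0.014 F [-3.   0.7 -1.3] J6 0.07
38.62 [0.4846 0.0679 0.064 ] [ 1.7999e+02 -1.0000e-02  7.0760e+01] [-3.2  1.3 -0.3] 0.0266 71.5 [  8.   -3.2 -16.7  76.5   0.  117.2]
```

Call:
{"method": "play_rows", "body": {
  "steps": [
    [[0,0,0,-0.02],[0,0,0,-0.02],[0,0,0,-0.02],[0,0,0,-0.02],[0,0,0,-0.02]]
  ]
}}

```text
time: 39.03
ee_pos: [0.4845, 0.068, 0.0638]
tcp_rot: [180.0, -0.0, 76.6]
wrist_force: [-2.7, 0.9, -0.6]
opening: 0.0264
grasp_force: 71.6
```

```bash
python3 tq.py
```

```text
T [ 0.175  0.607 -0.049] sd 0.032 F [-2.6  0.8 -0.6] J6 -0.084
39.33 [0.4846 0.0679 0.0638] [180.    -0.    76.47] [-3.   1.  -0.3] 0.0263 71.6 [  8.   -3.2 -16.8  76.5   0.  111.5]
```

Call:
{"method": "play_rows", "body": {
  "steps": [
    [[0,0,-0.012,0],[0,0,-0.012,0],[0,0,-0.016,0],[0,0,-0.016,0],[0,0,-0.016,0]]
  ]
}}

```text
time: 39.75
ee_pos: [0.485, 0.0678, 0.1381]
tcp_rot: [179.9, -0.0, 76.5]
wrist_force: [0.4, -0.4, -1.0]
opening: 0.0266
grasp_force: 71.0
```

```bash
python3 -c "
from h import *
st(); a=np.radians(100); plan([.4845-.036*np.cos(a),.068-.036*np.sin(a),.1367],100,5)"
```

```text
39.75 [0.485  0.0678 0.1381] [ 1.7989e+02 -2.0000e-02  7.6470e+01] [ 0.4 -0.4 -1. ] 0.0266 71.0 [  8.   -4.2  -9.5  84.6  -0.  111.5]
[[[-0.0066, 0.0028, 0.0003, -0.0821], [-0.0068, 0.0022, 0.0003, -0.0821], [-0.007, 0.0017, 0.0003, -0.0821], [-0.0071, 0.0011, 0.0003, -0.0821], [-0.0071, 0.0005, 0.0003, -0.0821]]]
```

Call:
{"method": "play_rows", "body": {
  "steps": [
    [[-0.0066,0.0028,0,-0.082],[-0.0068,0.0022,0,-0.082],[-0.007,0.0017,0,-0.082],[-0.007,0.001,0,-0.082],[-0.007,0.0005,0,-0.082]]
  ]
}}

```text
time: 40.17
ee_pos: [0.4909, 0.0324, 0.1375]
tcp_rot: [179.9, 0.0, 100.2]
wrist_force: [0.5, 0.2, -2.4]
opening: 0.0264
grasp_force: 71.2
```

Call:
{"method": "play_rows", "body": {
  "steps": [
    [[0,0,0,0],[0,0,0,0],[0,0,0,0],[0,0,0,0],[0,0,0,0]]
  ]
}}

```text
time: 40.58
ee_pos: [0.4902, 0.0331, 0.136]
tcp_rot: [180.0, 0.0, 99.9]
wrist_force: [-0.2, 0.2, -1.4]
opening: 0.0266
grasp_force: 71.2
```

```bash
cat > nut3.py <<'E'
from nut2 import *
# refine: average clip scores; finer, wider radius; also socket top square
c=cam('wrist'); cv2.imwrite('pics/w7.png',c['img']); st()
for k in (12,40): run(c,c['img'],'now',k)
g=cv2.cvtColor(c['img'],6)
u,v=w2p(c,[*nutc,.033]); print('nut px',u,v)
def sqc(p):
    g=cv2.cvtColor(p,6); cu,cv_,h=320,315,30; g=cv2.resize(g[cv_-h:cv_+h,cu-h:cu+h],None,fx=6,fy=6,interpolation=2)
    l=cv2.connectedComponents((g<52).astype(np.uint8))[1]; pts=np.argwhere(l==l[180,180])[:,::-1].astype(np.float32); return cv2.minAreaRect(pts)
for n in ('w4','w6','w7'): print(n,sqc(cv2.imread(f'pics/{n}.png')))
E
python3 nut3.py
```

```text
40.63 [0.4902 0.0331 0.1359] [179.99  -0.    99.94] [ 0.5  0.3 -2.9] 0.0267 71.2 [ 3.9 -3.9 -9.4 84.5  0.  83.9]
now 12 [(54, 8.5), (56, 8.5), (58, 8.3), (52, 8.3), (48, 8.2), (0, 8.2), (50, 8.2)] worst 7.5 [8.534247398376465, 10.2, -0.5, 0.0, 0.042]
now 40 [(6, 13.0), (4, 13.0), (2, 12.9), (56, 12.9), (58, 12.9), (8, 12.9), (0, 12.8)] worst 12.0 [13.005111694335938, 10.2, -0.5, -0.5, 0.042]
nut px 319.86190719357074 150.65720076720905
w4 ((185.07284545898438, 182.7464141845703), (226.09312438964844, 240.63099670410156), 52.495853424072266)
w6 ((180.23236083984375, 184.07940673828125), (198.56723022460938, 230.85646057128906), 57.528804779052734)
w7 ((181.3751678466797, 185.89505004882812), (193.73043823242188, 233.65512084960938), 57.89875030517578)
```

Call:
{"method": "play_rows", "body": {
  "steps": [
    [[-0.006,0,0.01,0],[-0.006,0,0.01,0],[-0.006,0,0.01,0],[-0.006,0,0.01,0],[-0.005,0,0.01,0]]
  ]
}}

```text
time: 41.05
ee_pos: [0.495, 0.0033, 0.0842]
tcp_rot: [-179.9, -0.0, 99.9]
wrist_force: [-0.9, 0.1, -1.9]
opening: 0.0261
grasp_force: 71.2
```

Call:
{"method": "play_rows", "body": {
  "steps": [
    [[0,0,0,0],[0,0,0,0],[0,0,0,0],[0,0,0,0],[0,0,0,0]]
  ]
}}

```text
time: 41.47
ee_pos: [0.4956, 0.0044, 0.0864]
tcp_rot: [179.9, 0.0, 100.0]
wrist_force: [-0.0, -0.8, -1.8]
opening: 0.0262
grasp_force: 71.2
```

```bash
cat > nut4.py <<'E'
from nut2 import *
c=cam('wrist'); cv2.imwrite('pics/w8.png',c['img']); st(); np.save('c8.npy',np.r_[c['xyz'],c['attitude']])
def fit(c,img,h=.043):
    g=cv2.cvtColor(img,6).astype(np.float32); G=cv2.GaussianBlur(g,(0,0),.8)
    dark=cv2.GaussianBlur(g,(0,0),5)-G
    seen={}
    for R0 in np.arange(8.5,12,.25):
      for dx in np.arange(-1.5,1.6,.5):
        for dy in np.arange(-1.5,1.6,.5):
          for th in range(0,60,3):
            k=np.radians(th+60*np.arange(7)); P=np.c_[np.cos(k),np.sin(k)]*R0
            L=np.vstack([P[i]+(P[i+1]-P[i])*t for i in range(6) for t in np.linspace(0,1,10,endpoint=False)])
            W=np.c_[(L+[dx,dy])/1e3+nutc,np.full(len(L),h)]
            q=(W-c['xyz'])@rot(c); u=q[:,:2]/q[:,2:]*f(c)+[c['cx'],c['cy']]
            s=cv2.remap(dark,u[:,0].astype(np.float32)[None],u[:,1].astype(np.float32)[None],1)[0]
            v=float(np.clip(s,-5,10).mean())
            if v>seen.get(th,(-99,))[0]: seen[th]=(v,R0,dx,dy)
    for t in sorted(seen): print(t,round(seen[t][0],2),[float(x) for x in seen[t][1:]])
u,v=w2p(c,[*nutc,.033]); print('px',u,v); fit(c,c['img'])
E
python3 nut4.py
```

```text
41.52 [0.4955 0.0044 0.0863] [1.7995e+02 1.0000e-02 9.9980e+01] [-0.   0.1 -2.3] 0.0265 71.2 [  0.5  -2.9 -13.9  78.9   0.   80.5]
px 319.5498813487924 114.28306460077896
0 8.78 [9.5, -0.5, -0.5]
3 8.69 [9.5, -0.5, -0.5]
6 8.65 [9.5, -0.5, -0.5]
9 8.65 [9.5, -0.5, -0.5]
12 8.63 [9.5, -0.5, -0.5]
15 8.65 [9.5, -0.5, -0.5]
18 8.65 [9.5, -0.5, -0.5]
21 8.73 [9.5, -0.5, -0.5]
24 8.77 [9.5, -0.5, -0.5]
27 8.83 [9.5, -0.5, -0.5]
30 9.06 [9.5, -0.5, -0.5]
33 9.05 [9.5, -0.5, -0.5]
36 9.06 [9.5, -0.5, -0.5]
39 9.08 [9.5, -0.5, -0.5]
42 8.95 [9.5, -0.5, -0.5]
45 8.89 [9.5, -0.5, -0.5]
48 8.89 [9.5, -0.5, -0.5]
51 8.75 [9.5, -0.5, -0.5]
54 8.62 [9.5, -0.5, -0.5]
57 8.8 [9.5, -0.5, -0.5]
```

```bash
cat > pol.py <<'E'
from nut2 import *
def prof(c,img,h,ctr):
    g=cv2.cvtColor(img,6).astype(np.float32)
    th=np.radians(np.arange(0,360,5)); r=np.arange(7.5,13,.25)
    T,Rr=np.meshgrid(th,r,indexing='ij')
    W=np.stack([ctr[0]+Rr*np.cos(T)/1e3,ctr[1]+Rr*np.sin(T)/1e3,np.full_like(T,h)],-1).reshape(-1,3)
    q=(W-c['xyz'])@rot(c); u=q[:,:2]/q[:,2:]*f(c)+[c['cx'],c['cy']]
    P=cv2.remap(g,u[:,0].astype(np.float32).reshape(T.shape),u[:,1].astype(np.float32).reshape(T.shape),cv2.INTER_CUBIC)
    D=P-cv2.GaussianBlur(P,(1,0) if 0 else (0,0),sigmaX=4,sigmaY=.01)
    i=D.argmin(1); return r[i],D.min(1),P
def six(rr,w):
    # phase of 6-fold component of line radius -> corner angle
    th=np.radians(np.arange(0,360,5)); w=np.clip(-w,0,15)
    z=(w*(rr-np.average(rr,weights=w))*np.exp(6j*th)).sum()/w.sum(); return np.degrees(np.angle(z))/6%60,abs(z)
if __name__=='__main__':
    v=np.load('c8.npy'); c8=dict(base,xyz=v[:3],attitude=v[3:])
    for n,c in (('w2',w2),('w8',c8)):
        im=cv2.imread(f'pics/{n}.png'); best=[]
        for h in (.042,.043,.044):
            for dx in (-1,-.5,0,.5): 
                for dy in (-1,-.5,0,.5):
                    rr,w,P=prof(c,im,h,nutc+np.array([dx,dy])/1e3); a,m=six(rr,w); best.append((m,a,h,dx,dy,-w.mean()))
        best.sort(reverse=True); print(n,[tuple(np.round(b,2)) for b in best[:4]])
        b=best[0]; rr,w,P=prof(c,im,b[2],nutc+np.array(b[3:5])/1e3); print(rr.tolist()); print(np.round(-w).astype(int).tolist())
E
python3 pol.py
```

```text
w2 [(np.float64(0.27), np.float64(2.06), np.float64(0.04), np.float64(0.5), np.float64(0.5), np.float64(13.03)), (np.float64(0.24), np.float64(45.69), np.float64(0.04), np.float64(0.5), np.float64(-0.5), np.float64(15.66)), (np.float64(0.24), np.float64(41.27), np.float64(0.04), np.float64(0.5), np.float64(-1.0), np.float64(16.72)), (np.float64(0.24), np.float64(54.18), np.float64(0.04), np.float64(0.5), np.float64(0.0), np.float64(14.89))]
[12.75, 12.75, 12.75, 7.5, 7.5, 7.5, 7.5, 7.5, 7.75, 7.75, 8.25, 8.25, 8.0, 8.0, 8.0, 8.0, 8.0, 8.0, 8.25, 8.75, 9.0, 9.5, 9.5, 9.5, 9.25, 9.25, 9.25, 9.0, 9.0, 9.25, 9.5, 9.75, 10.5, 10.75, 10.25, 10.25, 10.25, 10.0, 9.5, 11.0, 11.0, 9.75, 7.5, 7.5, 7.5, 10.0, 10.75, 11.0, 11.0, 7.5, 7.5, 10.75, 10.75, 10.25, 9.0, 9.0, 8.75, 8.5, 8.5, 12.75, 12.75, 12.75, 12.75, 12.75, 12.75, 12.75, 12.75, 12.75, 12.75, 12.75, 12.75, 12.75]
[16, 16, 15, 10, 9, 8, 8, 7, 7, 7, 9, 10, 7, 5, 5, 5, 5, 5, 5, 11, 15, 17, 20, 23, 22, 18, 13, 9, 12, 14, 16, 18, 22, 16, 19, 20, 11, 7, 7, 11, 13, 9, 7, 11, 11, 8, 13, 13, 8, 13, 13, 14, 14, 11, 13, 15, 10, 8, 9, 13, 15, 15, 
[... 474 characters left out ...]
13.52))]
[8.25, 8.25, 8.25, 8.25, 8.5, 8.5, 8.25, 8.25, 8.0, 8.25, 8.25, 8.5, 8.25, 8.25, 8.25, 8.25, 8.25, 8.5, 8.25, 8.25, 8.25, 8.25, 8.5, 8.5, 8.5, 8.5, 8.25, 8.5, 8.5, 8.5, 8.5, 9.25, 9.25, 9.0, 8.75, 8.75, 9.0, 10.75, 11.25, 11.25, 9.75, 10.0, 9.25, 9.25, 11.25, 9.25, 9.25, 11.0, 10.75, 10.75, 11.5, 11.5, 11.25, 11.25, 11.25, 9.25, 9.25, 9.0, 8.75, 8.75, 8.5, 8.5, 8.5, 8.5, 8.5, 8.5, 8.5, 8.25, 8.25, 8.5, 8.5, 8.5]
[11, 10, 10, 11, 12, 10, 10, 8, 7, 9, 8, 9, 10, 9, 7, 8, 9, 10, 9, 10, 10, 10, 11, 12, 13, 10, 11, 13, 15, 15, 16, 18, 22, 22, 20, 20, 13, 14, 16, 11, 18, 16, 14, 8, 11, 12, 15, 16, 16, 8, 8, 14, 17, 15, 15, 22, 26, 22, 19, 20, 17, 17, 17, 17, 18, 17, 16, 14, 13, 14, 14, 12]
```

```bash
python3 -c "
from h import *
plan([.4845,.0682,.0862],95,5)"
```

```text
[[[0.013, 0.0, 0.0, 0.0174], [0.013, -0.0002, 0.0, 0.0174], [0.0129, -0.0004, 0.0, 0.0174], [0.0129, -0.0006, 0.0, 0.0174], [0.0129, -0.0009, 0.0, 0.0174]]]
```

Call:
{"method": "play_rows", "body": {
  "steps": [
    [[0.013,0,0,0.0174],[0.013,-0.0002,0,0.0174],[0.0129,-0.0004,0,0.0174],[0.0129,-0.0006,0,0.0174],[0.0129,-0.0009,0,0.0174]]
  ]
}}

```text
time: 41.93
ee_pos: [0.4842, 0.0687, 0.0862]
tcp_rot: [180.0, -0.0, 94.9]
wrist_force: [0.1, 0.0, -2.7]
opening: 0.0269
grasp_force: 71.2
```

Call:
{"method": "play_rows", "body": {
  "steps": [
    [[0,0,0,0],[0,0,0.005,0],[0,0,0.005,0],[0,0,0.005,0],[0,0,0.002,0]]
  ]
}}

```text
time: 42.35
ee_pos: [0.4838, 0.0674, 0.0676]
tcp_rot: [-179.9, 0.0, 95.0]
wrist_force: [0.1, -0.5, -2.0]
opening: 0.0261
grasp_force: 71.3
```

Call:
{"method": "play_rows", "body": {
  "steps": [
    [[0,0,0.001,0],[0,0,0.001,0],[0,0,0.001,0],[0,0,0,0],[0,0,0,0]]
  ]
}}

```text
time: 42.77
ee_pos: [0.4842, 0.068, 0.0659]
tcp_rot: [180.0, -0.0, 95.0]
wrist_force: [-0.4, 0.6, -2.0]
opening: 0.0265
grasp_force: 71.3
```

```bash
sed -i 's/range(6)/range(3)/' tq.py; python3 tq.py
```

```text
T [-0.012 -0.022 -0.009] sd 0.016 F [-0.1  0.2 -2.6] J6 -0.001
42.92 [0.4843 0.068  0.0659] [179.99   0.    94.99] [-0.7 -0.4 -2. ] 0.0262 71.3 [  8.   -3.3 -16.6  76.7  -0.   93. ]
```

Call:
{"method": "play_rows", "body": {
  "steps": [
    [[0,0,0.001,0],[0,0,0.001,0],[0,0,0,0],[0,0,0,0],[0,0,0,0]]
  ]
}}

```text
time: 43.33
ee_pos: [0.4842, 0.068, 0.0638]
tcp_rot: [180.0, 0.0, 95.0]
wrist_force: [0.3, -0.3, -2.9]
opening: 0.0259
grasp_force: 71.3
```

```bash
python3 tq.py
```

```text
T [ 0.013 -0.196  0.002] sd 0.025 F [ 1.2  0.  -3.2] J6 0.003
43.48 [0.4842 0.068  0.0638] [180.    -0.    94.99] [ 1.2 -0.4 -3.1] 0.0266 71.3 [  8.   -3.3 -16.8  76.5   0.   93. ]
```

Call:
{"method": "play_rows", "body": {
  "steps": [
    [[0,0,0.001,0],[0,0,0,0.02],[0,0,0,0.02],[0,0,0,0.02],[0,0,0,0.02]]
  ]
}}

```text
time: 43.9
ee_pos: [0.4843, 0.068, 0.0628]
tcp_rot: [180.0, -0.0, 90.3]
wrist_force: [0.8, 0.1, -3.0]
opening: 0.0266
grasp_force: 71.3
```

```bash
python3 tq.py
```

```text
T [ 0.005 -0.347  0.043] sd 0.035 F [ 1.3  0.4 -2. ] J6 0.113
44.05 [0.4843 0.068  0.0628] [179.99  -0.    90.39] [ 1.8 -0.4 -1.4] 0.0266 71.3 [  8.   -3.2 -16.9  76.3   0.   97.6]
```

Call:
{"method": "play_rows", "body": {
  "steps": [
    [[0,0,0,0.02],[0,0,0,0.02],[0,0,0,0.02],[0,0,0,0.02],[0,0,0,0.02]]
  ]
}}

```text
time: 44.47
ee_pos: [0.4843, 0.068, 0.0628]
tcp_rot: [180.0, -0.0, 84.6]
wrist_force: [1.7, -1.2, -2.5]
opening: 0.0268
grasp_force: 71.3
```

```bash
python3 tq.py
```

```text
T [-0.04  -0.476  0.056] sd 0.026 F [ 1.4  0.1 -2. ] J6 0.133
44.62 [0.4842 0.068  0.0628] [179.99   0.    84.66] [ 1.1 -0.1 -2. ] 0.0267 71.3 [  8.   -3.2 -16.9  76.3  -0.  103.3]
```

Call:
{"method": "play_rows", "body": {
  "steps": [
    [[0,0,0,0.02],[0,0,0,0.02],[0,0,0,0.02],[0,0,0,0.02],[0,0,0,0.02]]
  ]
}}

```text
time: 45.03
ee_pos: [0.4842, 0.068, 0.0628]
tcp_rot: [180.0, -0.0, 78.8]
wrist_force: [2.4, 0.3, -2.3]
opening: 0.0268
grasp_force: 71.4
```

```bash
python3 tq.py
```

```text
T [-0.056 -0.543  0.055] sd 0.023 F [ 2.  -0.5 -1.8] J6 0.132
45.18 [0.4842 0.068  0.0628] [180.     0.    78.93] [ 1.  -1.4 -2. ] 0.0269 71.4 [  8.   -3.2 -16.9  76.4  -0.  109.1]
```

Call:
{"method": "play_rows", "body": {
  "steps": [
    [[0,0,0,0.03],[0,0,0,0.03],[0,0,0,0.03],[0,0,0,0.03],[0,0,0,0.03]]
  ]
}}

```text
time: 45.6
ee_pos: [0.4842, 0.068, 0.0628]
tcp_rot: [180.0, 0.0, 70.3]
wrist_force: [2.1, -0.6, -2.4]
opening: 0.0265
grasp_force: 71.4
```

```bash
python3 -c "
from h import *
o=bot.get_obs();print(o['torque'].round(3),o['joint_efforts'][5].round(3))
for i in range(2): bot.camera('side');o=bot.get_obs();print(o['torque'].round(3),o['joint_efforts'][5].round(3))"
```

```text
[-0.078 -0.561  0.028] -0.546
[-0.013 -0.543  0.067] -0.372
[-0.068 -0.556  0.072] 0.532
```

Call:
{"method": "play_rows", "body": {
  "steps": [
    [[0,0,0,0.03],[0,0,0,0.03],[0,0,0,0.03],[0,0,0,0.03],[0,0,0,0.03]]
  ]
}}

```text
time: 46.12
ee_pos: [0.4841, 0.068, 0.0627]
tcp_rot: [-180.0, 0.0, 61.7]
wrist_force: [1.8, -0.6, -2.4]
opening: 0.0264
grasp_force: 71.4
```

```bash
python3 -c "
from h import *
o=bot.get_obs();print(o['torque'].round(3),o['joint_efforts'][5].round(3))
for i in range(2): bot.camera('side');o=bot.get_obs();print(o['torque'].round(3),o['joint_efforts'][5].round(3))"; python3 sq.py
```

```text
[-0.057 -0.52  -0.008] -0.585
[-0.123 -0.517 -0.002] -0.37
[-0.078 -0.461 -0.009] 0.519
sq 46 4 [190. 220.] 57.2 35141 [[54.0, 34.3], [26.3, 50.8], [7.5, 27.8], [33.5, 10.5]]
sq 52 3 [195. 224.] 56.7 37202 [[54.3, 34.7], [26.2, 51.2], [6.8, 27.7], [34.0, 10.3]]
[-0.102 -0.501 -0.021] 0.229
46.27 [0.4841 0.068  0.0628] [-1.7999e+02  1.0000e-02  6.1840e+01] [ 2.3 -0.8 -2.1] 0.0266 71.4 [  8.   -3.2 -16.9  76.4  -0.  126.1]
```

Call:
{"method": "play_rows", "body": {
  "steps": [
    [[0,0,0.002,-0.03],[0,0,0.002,-0.03],[0,0,0.001,-0.03],[0,0,0.001,-0.03],[0,0,0,-0.03]]
  ]
}}

```text
time: 46.68
ee_pos: [0.4845, 0.0681, 0.0596]
tcp_rot: [179.9, -0.1, 70.5]
wrist_force: [-6.2, -1.0, 21.3]
opening: 0.0265
grasp_force: 74.2
```

Call:
{"method": "play_rows", "body": {
  "steps": [
    [[0,0,0,-0.04],[0,0,0,-0.04],[0,0,0,-0.04],[0,0,0,-0.04],[0,0,0,-0.04]]
  ]
}}

```text
time: 47.1
ee_pos: [0.4845, 0.0681, 0.0596]
tcp_rot: [179.9, -0.0, 82.0]
wrist_force: [-7.5, -2.3, 21.5]
opening: 0.0266
grasp_force: 74.1
```

Call:
{"method": "play_rows", "body": {
  "steps": [
    [[0,0,0,-0.04],[0,0,0,-0.04],[0,0,0,-0.04],[0,0,0,-0.04],[0,0,0,-0.04]]
  ]
}}

```text
time: 47.52
ee_pos: [0.4845, 0.068, 0.0596]
tcp_rot: [179.9, -0.0, 93.5]
wrist_force: [-6.6, -1.7, 21.3]
opening: 0.0267
grasp_force: 74.0
```

Call:
{"method": "play_rows", "body": {
  "steps": [
    [[0,0,0,-0.04],[0,0,0,-0.04],[0,0,0,-0.04],[0,0,0,-0.04],[0,0,0,-0.04]]
  ]
}}

```text
time: 47.93
ee_pos: [0.4845, 0.068, 0.0596]
tcp_rot: [179.9, 0.0, 104.9]
wrist_force: [-7.8, -1.7, 21.4]
opening: 0.0267
grasp_force: 73.9
```

```bash
python3 - <<'E'
from h import *
c=cam('wrist'); o=bot.get_obs(); p=o['ee_pos']; st(); print(o['torque'].round(3))
for t in (.037,.042,.047,.052,.057): print(t,w2p(c,p+[0,0,t]).round(1))
a=np.radians(o['tcp_rot'][2]); ty=np.array([np.sin(a),-np.cos(a),0])
for t in (.042,.052): print('width28',t,w2p(c,p+[0,0,t]+ty*.014)-w2p(c,p+[0,0,t]-ty*.014))
g=cv2.cvtColor(c['img'],6)
# foot of socket: rim position in column 320
print(g[230:300:2,318:323].mean(1).round().astype(int))
for z in (.032,.036,.043): print(z,'foot front edge',w2p(c,[*(p[:2]+.014*np.array([np.cos(a),np.sin(a)])),z]).round(1))
print('washer edge',w2p(c,[*(p[:2]+.0155*np.array([np.cos(a),np.sin(a)])),.033]).round(1), g[195:235,318:323].mean(1).round().astype(int))
E
```

```text
47.98 [0.4845 0.068  0.0596] [1.7987e+02 1.0000e-02 1.0510e+02] [-6.8 -1.8 20.9] 0.0265 73.9 [  8.   -3.2 -17.3  75.9   0.   82.9]
[-0.358  1.623 -0.101]
0.037 [317.7 305. ]
0.042 [317.6 313.5]
0.047 [317.6 322.7]
0.052 [317.6 332.7]
0.057 [317.5 343.6]
width28 0.042 [77.53273354 -0.39968112]
width28 0.052 [84.35459028 -0.44667117]
[50 51 51 52 51 51 52 52 52 51 52 52 52 56 56 50 47 49 50 50 51 51 51 46
 52 77 84 91 94 95 93 92 90 64 36]
0.032 foot front edge [317.8 211.7]
0.036 foot front edge [317.8 214.2]
0.043 foot front edge [317.7 218.9]
washer edge [317.8 209.7] [104  93  77  75  87  99 107 109 109 108 109 108 108 111 131 174 200 194
 139  77  54  52  51  52  52  52  51  51  52  52  51  51  51  52  51  50
  52  51  52  51]
```

Call:
{"method": "play_rows", "body": {
  "steps": [
    [[0,0,0,0.04],[0,0,0,0.04],[0,0,0,0.04],[0,0,0,0.04],[0,0,0,0.04]]
  ]
}}

```text
time: 48.4
ee_pos: [0.4845, 0.068, 0.0596]
tcp_rot: [179.9, -0.0, 93.3]
wrist_force: [-6.4, -1.9, 21.5]
opening: 0.0262
grasp_force: 73.9
```

```bash
cat > m.py <<'E'
from h import *
o=bot.get_obs();print(round(o['time'],2),round(o['tcp_rot'][2],1),o['ee_pos'].round(4),'T',o['torque'].round(3),'F',o['wrist_force'].round(1),'J6',o['joint_efforts'][5].round(3))
E
python3 m.py
```

```text
48.4 93.3 [0.4845 0.068  0.0596] T [-0.331  1.611  0.15 ] F [-6.4 -1.9 21.5] J6 -0.633
```

Call:
{"method": "play_rows", "body": {
  "steps": [
    [[0,0,0,0.04],[0,0,0,0.04],[0,0,0,0.04],[0,0,0,0.04],[0,0,0,0.04]]
  ]
}}

```text
time: 48.82
ee_pos: [0.4845, 0.068, 0.0596]
tcp_rot: [179.9, -0.0, 81.8]
wrist_force: [-7.5, -1.2, 20.6]
opening: 0.0266
grasp_force: 73.9
```

```bash
python3 m.py
```

```text
48.82 81.8 [0.4845 0.068  0.0596] T [-0.386  1.625  0.14 ] F [-7.5 -1.2 20.6] J6 -0.633
```

Call:
{"method": "play_rows", "body": {
  "steps": [
    [[0,0,0,0.03],[0,0,0,0.03],[0,0,0,0.03],[0,0,0,0.03],[0,0,0,0.03]]
  ]
}}

```text
time: 49.23
ee_pos: [0.4845, 0.068, 0.0596]
tcp_rot: [179.9, -0.1, 73.2]
wrist_force: [-7.4, -2.1, 21.9]
opening: 0.0268
grasp_force: 73.9
```

```bash
python3 m.py
```

```text
49.23 73.2 [0.4845 0.068  0.0596] T [-0.371  1.583  0.146] F [-7.4 -2.1 21.9] J6 -0.437
```

Call:
{"method": "play_rows", "body": {
  "steps": [
    [[0,0,0,0.02],[0,0,0,0.02],[0,0,0,0.02],[0,0,0,0.02],[0,0,0,0.02]]
  ]
}}

```text
time: 49.65
ee_pos: [0.4845, 0.0681, 0.0596]
tcp_rot: [179.9, -0.1, 67.5]
wrist_force: [-7.4, -1.3, 21.8]
opening: 0.0265
grasp_force: 73.9
```

```bash
python3 m.py
```

```text
49.65 67.5 [0.4845 0.0681 0.0596] T [-0.346  1.63   0.201] F [-7.4 -1.3 21.8] J6 -0.241
```

Call:
{"method": "play_rows", "body": {
  "steps": [
    [[0,0,0,0.02],[0,0,0,0.02],[0,0,0,0.02],[0,0,0,0.02],[0,0,0,0.02]]
  ]
}}

```text
time: 50.07
ee_pos: [0.4846, 0.0681, 0.0596]
tcp_rot: [179.9, -0.1, 61.8]
wrist_force: [-6.6, -1.9, 21.3]
opening: 0.0268
grasp_force: 73.9
```

```bash
python3 m.py
```

```text
50.07 61.8 [0.4846 0.0681 0.0596] T [-0.339  1.469  0.045] F [-6.6 -1.9 21.3] J6 -0.277
```

Call:
{"method": "play_rows", "body": {
  "steps": [
    [[0,0,0,0.02],[0,0,0,0.02],[0,0,0,0.02],[0,0,0,0.02],[0,0,0,0.02]]
  ]
}}

```text
time: 50.48
ee_pos: [0.4848, 0.068, 0.0597]
tcp_rot: [179.9, -0.1, 56.1]
wrist_force: [-6.1, -2.3, 20.5]
opening: 0.0264
grasp_force: 73.8
```

```bash
python3 m.py
```

```text
50.48 56.1 [0.4848 0.068  0.0597] T [-0.425  1.339  0.141] F [-6.1 -2.3 20.5] J6 -0.302
```

Call:
{"method": "play_rows", "body": {
  "steps": [
    [[0,0,0,0.03],[0,0,0,0.03],[0,0,0,0.03],[0,0,0,0.03],[0,0,0,0.03]]
  ]
}}

```text
time: 50.9
ee_pos: [0.4851, 0.068, 0.0596]
tcp_rot: [179.9, -0.1, 47.5]
wrist_force: [-4.3, -1.2, 19.3]
opening: 0.0265
grasp_force: 73.7
```

```bash
python3 m.py
```

```text
50.9 47.5 [0.4851 0.068  0.0596] T [-0.397  0.832  0.123] F [-4.3 -1.2 19.3] J6 -0.515
```

Call:
{"method": "play_rows", "body": {
  "steps": [
    [[0,0,0,0.03],[0,0,0,0.03],[0,0,0,0.03],[0,0,0,0.03],[0,0,0,0.03]]
  ]
}}

```text
time: 51.32
ee_pos: [0.4849, 0.0679, 0.0596]
tcp_rot: [179.9, -0.1, 38.9]
wrist_force: [-5.1, -2.6, 19.9]
opening: 0.0264
grasp_force: 73.7
```

```bash
python3 m.py
```

```text
51.32 38.9 [0.4849 0.0679 0.0596] T [-0.522  1.162  0.1  ] F [-5.1 -2.6 19.9] J6 -0.47
```

Call:
{"method": "play_rows", "body": {
  "steps": [
    [[0,0,0,0.03],[0,0,0,0.03],[0,0,0,0.03],[0,0,0,0.03],[0,0,0,0.03]]
  ]
}}

```text
time: 51.73
ee_pos: [0.4847, 0.068, 0.0596]
tcp_rot: [179.9, -0.1, 30.3]
wrist_force: [-7.1, -1.2, 21.1]
opening: 0.0262
grasp_force: 73.8
```

```bash
python3 m.py; python3 sq.py
```

```text
51.73 30.3 [0.4847 0.068  0.0596] T [-0.419  1.46   0.204] F [-7.1 -1.2 21.1] J6 -0.44
sq 46 2 [196. 217.] 55.1 36295 [[53.2, 33.3], [26.3, 50.8], [6.2, 27.5], [34.0, 10.8]]
sq 52 5 [217. 203.] 49.8 38070 [[53.5, 33.8], [26.2, 51.3], [5.7, 27.8], [34.2, 10.5]]
[-0.438  1.488  0.085] -0.207
51.78 [0.4846 0.068  0.0596] [ 1.7994e+02 -1.3000e-01  3.0140e+01] [-6.6 -0.9 21.5] 0.0264 73.8 [  8.   -3.2 -17.3  75.9  -0.  157.9]
```

Call:
{"method": "play_rows", "body": {
  "steps": [
    [[0,0,0,0.015],[0,0,0,0.015],[0,0,0,0.015],[0,0,0,0.015],[0,0,0,0.015]]
  ],
  "squeeze": 110
}}

```text
time: 52.2
ee_pos: [0.4846, 0.068, 0.0597]
tcp_rot: [179.9, -0.1, 26.0]
wrist_force: [-6.1, -1.4, 21.6]
opening: 0.0261
grasp_force: 106.5
```

```bash
python3 m.py
```

```text
52.2 26.0 [0.4846 0.068  0.0597] T [-0.514  1.56   0.237] F [-6.1 -1.4 21.6] J6 -0.132
```

Call:
{"method": "play_rows", "body": {
  "steps": [
    [[0,0,0,0.015],[0,0,0,0.015],[0,0,0,0.015],[0,0,0,0.015],[0,0,0,0.015]]
  ]
}}

```text
time: 52.62
ee_pos: [0.4846, 0.068, 0.0597]
tcp_rot: [180.0, -0.1, 21.7]
wrist_force: [-6.9, -1.8, 22.0]
opening: 0.0259
grasp_force: 106.5
```

```bash
python3 m.py
```

```text
52.62 21.7 [0.4846 0.068  0.0597] T [-0.445  1.58   0.095] F [-6.9 -1.8 22. ] J6 -0.049
```

Call:
{"method": "play_rows", "body": {
  "steps": [
    [[0,0,0,0.015],[0,0,0,0.015],[0,0,0,0.015],[0,0,0,0.015],[0,0,0,0.015]]
  ]
}}

```text
time: 53.03
ee_pos: [0.4846, 0.068, 0.0597]
tcp_rot: [180.0, -0.1, 17.4]
wrist_force: [-6.5, -2.5, 21.9]
opening: 0.0265
grasp_force: 106.5
```

```bash
python3 m.py; python3 tq.py
```

```text
53.03 17.4 [0.4846 0.068  0.0597] T [-0.499  1.619  0.168] F [-6.5 -2.5 21.9] J6 -0.183
T [-0.438  1.605  0.037] sd 0.022 F [-7.4 -1.8 22.1] J6 0.133
53.18 [0.4846 0.068  0.0597] [ 1.7997e+02 -1.3000e-01  1.7450e+01] [-7.1 -1.6 22.4] 0.0259 106.5 [  8.   -3.3 -17.2  75.9  -0.  170.5]
```

Call:
{"method": "play_rows", "body": {
  "steps": [
    [[0,0,-0.012,0],[0,0,-0.014,0],[0,0,-0.016,0],[0,0,-0.018,0],[0,0,-0.018,0]]
  ]
}}

```text
time: 53.6
ee_pos: [0.4835, 0.068, 0.1356]
tcp_rot: [-180.0, 0.1, 17.4]
wrist_force: [-0.0, -0.4, -2.6]
opening: 0.026
grasp_force: 108.9
```

```bash
python3 -c "
from h import *
st(); plan([.4998,.0357,.1367],119.7,15)"
```

```text
53.6 [0.4835 0.068  0.1356] [-1.7997e+02  9.0000e-02  1.7430e+01] [-0.  -0.4 -2.6] 0.026 108.9 [  8.   -4.2  -9.8  84.6   0.  170.6]
[[[0.0004, 0.0024, -0.0001, -0.119], [0.0001, 0.0024, -0.0001, -0.119], [-0.0002, 0.0024, -0.0001, -0.119], [-0.0005, 0.0024, -0.0001, -0.119], [-0.0007, 0.0023, -0.0001, -0.119]]]
[[[-0.001, 0.0022, -0.0001, -0.119], [-0.0013, 0.0021, -0.0001, -0.119], [-0.0015, 0.0019, -0.0001, -0.119], [-0.0017, 0.0017, -0.0001, -0.119], [-0.0019, 0.0015, -0.0001, -0.119]]]
[[[-0.0021, 0.0013, -0.0001, -0.119], [-0.0022, 0.001, -0.0001, -0.119], [-0.0023, 0.0007, -0.0001, -0.119], [-0.0024, 0.0005, -0.0001, -0.119], [-0.0024, 0.0002, -0.0001, -0.119]]]
```

Call:
{"method": "play_rows", "body": {
  "steps": [
    [[0.0004,0.0024,0,-0.119],[0,0.0024,0,-0.119],[-0.0002,0.0024,0,-0.119],[-0.0005,0.0024,0,-0.119],[-0.0007,0.0023,0,-0.119]]
  ]
}}

```text
time: 54.02
ee_pos: [0.4891, 0.0571, 0.1349]
tcp_rot: [-179.9, 0.0, 51.9]
wrist_force: [-0.1, 0.5, -2.2]
opening: 0.0259
grasp_force: 109.6
```

Call:
{"method": "play_rows", "body": {
  "steps": [
    [[-0.001,0.0022,0,-0.119],[-0.0013,0.0021,0,-0.119],[-0.0015,0.0019,0,-0.119],[-0.0017,0.0017,0,-0.119],[-0.0019,0.0015,0,-0.119]]
  ]
}}

```text
time: 54.43
ee_pos: [0.4945, 0.0463, 0.1348]
tcp_rot: [-179.9, -0.0, 86.0]
wrist_force: [0.6, 0.6, -1.7]
opening: 0.0256
grasp_force: 109.7
```

Call:
{"method": "play_rows", "body": {
  "steps": [
    [[-0.0021,0.0013,0,-0.119],[-0.0022,0.001,0,-0.119],[-0.0023,0.0007,0,-0.119],[-0.0024,0.0005,0,-0.119],[-0.0024,0,0,-0.119]]
  ]
}}

```text
time: 54.85
ee_pos: [0.4999, 0.0354, 0.1348]
tcp_rot: [-179.9, -0.0, 120.0]
wrist_force: [-0.8, 0.1, -1.5]
opening: 0.026
grasp_force: 109.7
```

```bash
cat > cmp.py <<'E'
from nut2 import *
c=cam('wrist'); cv2.imwrite('pics/w9.png',c['img']); st()
def six(c,img,h=.042):
    # 6-fold content of brightness at radii between flats and corners
    g=cv2.GaussianBlur(cv2.cvtColor(img,6).astype(np.float32),(0,0),.5); th=np.radians(np.arange(0,360,2)); out=[]
    for r in (9.2,9.6,10,10.4):
        W=np.c_[nutc[0]-.0008+r*np.cos(th)/1e3,nutc[1]-.0002+r*np.sin(th)/1e3,np.full(len(th),h)]
        q=(W-c['xyz'])@rot(c); u=q[:,:2]/q[:,2:]*f(c)+[c['cx'],c['cy']]
        s=cv2.remap(g,u[:,0].astype(np.float32)[None],u[:,1].astype(np.float32)[None],cv2.INTER_CUBIC)[0]
        z=(s*np.exp(6j*th)).mean(); out.append((r,round(float(np.degrees(np.angle(z))/6%60),1),round(float(abs(z)),1)))
    return out
ims={n:cv2.imread(f'pics/{n}.png') for n in('w2','w6','w9')}
for n in ims: cc=w2 if n!='w9' else c; print(n,six(cc,ims[n]))
for k in (12,40): run(c,c['img'],'w9',k)
# direct image difference at the nut
gr={n:cv2.cvtColor(v,6)[128:172,300:346].astype(float) for n,v in ims.items()}
for a,b in (('w2','w6'),('w6','w9'),('w2','w9')):
    best=min((np.abs(gr[a][4:-4,4:-4]-np.roll(gr[b],(i,j),(0,1))[4:-4,4:-4]).mean(),i,j) for i in(-2,-1,0,1,2) for j in(-2,-1,0,1,2)); print(a,b,best)
plan([.4845,.068,.1367],97,5)
E
python3 cmp.py
```

```text
54.9 [0.5    0.0351 0.1348] [-1.7994e+02 -3.0000e-02  1.2054e+02] [ 0.4 -0.3 -1.7] 0.0259 109.7 [ 4.  -2.5 -8.2 84.4  0.  63.5]
w2 [(9.2, 7.8, 2.5), (9.6, 6.8, 2.8), (10, 4.4, 2.3), (10.4, 59.2, 1.3)]
w6 [(9.2, 35.5, 2.3), (9.6, 38.8, 2.8), (10, 41.2, 3.2), (10.4, 41.3, 3.2)]
w9 [(9.2, 22.3, 1.8), (9.6, 25.0, 1.5), (10, 32.7, 1.0), (10.4, 39.9, 1.4)]
w9 12 [(50, 8.1), (58, 8.1), (56, 8.0), (54, 8.0), (52, 8.0), (0, 7.9), (2, 7.8)] worst 7.4 [8.069005012512207, 10.2, -1.0, 0.0, 0.042]
w9 40 [(4, 12.9), (56, 12.9), (54, 12.9), (6, 12.9), (52, 12.8), (18, 12.8), (20, 12.8)] worst 12.0 [12.935009002685547, 10.2, -1.0, -0.5, 0.042]
w2 w6 (np.float64(8.4546783625731), 0, 0)
w6 w9 (np.float64(5.035087719298246), 0, -1)
w2 w9 (np.float64(9.076023391812866), 0, -1)
[[[0.0072, 0.0007, -0.0004, 0.0822], [0.0073, 0.0001, -0.0004, 0.0822], [0.0073, -0.0005, -0.0004, 0.0822], [0.0072, -0.0011, -0.0004, 0.0822], [0.0071, -0.0017, -0.0004, 0.0822]]]
```

Call:
{"method": "play_rows", "body": {
  "steps": [
    [[0.0072,0.0007,0,0.099],[0.0073,0,0,0.099],[0.0073,-0.0006,0,0.099],[0.0072,-0.0013,0,0.099],[0.0071,-0.002,0,0.099]]
  ]
}}

```text
time: 55.32
ee_pos: [0.4853, 0.0694, 0.1348]
tcp_rot: [-179.9, -0.0, 90.9]
wrist_force: [0.3, 0.4, -2.5]
opening: 0.0259
grasp_force: 109.6
```

Call:
{"method": "play_rows", "body": {
  "steps": [
    [[0,0,0.012,0],[0,0,0.012,0],[0,0,0.012,0],[0,0,0.012,0],[0,0,0.008,0]]
  ]
}}

```text
time: 55.73
ee_pos: [0.4851, 0.0685, 0.0763]
tcp_rot: [-179.9, 0.0, 91.3]
wrist_force: [-0.4, -0.0, -2.4]
opening: 0.0259
grasp_force: 109.6
```

Call:
{"method": "play_rows", "body": {
  "steps": [
    [[0,0,0.002,0],[0,0,0.002,0],[0,0,0.002,0],[0,0,0.002,0],[0,0,0.002,0]]
  ]
}}

```text
time: 56.15
ee_pos: [0.4863, 0.069, 0.0691]
tcp_rot: [179.9, -0.0, 91.3]
wrist_force: [0.4, -1.0, -1.8]
opening: 0.0259
grasp_force: 109.6
```

```bash
python3 m.py; python3 -c "
from h import *
plan([.4845,.068,.063],None,5)"
```

```text
56.15 91.3 [0.4863 0.069  0.0691] T [-0.017  0.015 -0.056] F [ 0.4 -1.  -1.8] J6 -0.004
[[[-0.0002, -0.0004, 0.0012, -0.0], [-0.0002, -0.0004, 0.0012, -0.0], [-0.0002, -0.0004, 0.0012, -0.0], [-0.0002, -0.0004, 0.0012, -0.0], [-0.0002, -0.0004, 0.0012, -0.0]]]
```

Call:
{"method": "play_rows", "body": {
  "steps": [
    [[-0.0004,-0.0006,0,0],[-0.0004,-0.0006,0,0],[0,0,0.001,0],[0,0,0.001,0],[0,0,0.001,0]]
  ]
}}

```text
time: 56.57
ee_pos: [0.4848, 0.0682, 0.0659]
tcp_rot: [180.0, -0.0, 91.3]
wrist_force: [-1.4, -0.6, -2.2]
opening: 0.0259
grasp_force: 109.6
```

Call:
{"method": "play_rows", "body": {
  "steps": [
    [[0,0,0.001,0],[0,0,0,0],[0,0,0,0],[0,0,0,0],[0,0,0,0]]
  ]
}}

```text
time: 56.98
ee_pos: [0.4846, 0.0681, 0.0646]
tcp_rot: [-180.0, 0.0, 91.3]
wrist_force: [-1.1, -1.3, -3.5]
opening: 0.026
grasp_force: 109.6
```

```bash
python3 m.py
```

```text
56.98 91.3 [0.4846 0.0681 0.0646] T [-0.156  0.179 -0.   ] F [-1.1 -1.3 -3.5] J6 0.005
```

Going in freely. Next I press home and turn clockwise.

Call:
{"method": "play_rows", "body": {
  "steps": [
    [[0,0,0.0015,0],[0,0,0.0015,0],[0,0,0.0015,0],[0,0,0.001,0],[0,0,0.001,0]]
  ]
}}

```text
time: 57.4
ee_pos: [0.4847, 0.0681, 0.0597]
tcp_rot: [180.0, 0.0, 91.3]
wrist_force: [-11.1, -2.0, 22.4]
opening: 0.0261
grasp_force: 112.3
```

```bash
python3 m.py
```

```text
57.4 91.3 [0.4847 0.0681 0.0597] T [-0.539  2.463  0.06 ] F [-11.1  -2.   22.4] J6 0.021
```

Call:
{"method": "play_rows", "body": {
  "steps": [
    [[0,0,0,0.02],[0,0,0,0.02],[0,0,0,0.02],[0,0,0,0.02],[0,0,0,0.02]]
  ]
}}

```text
time: 57.82
ee_pos: [0.4847, 0.0681, 0.0598]
tcp_rot: [179.9, 0.0, 85.5]
wrist_force: [-8.1, -1.6, 14.0]
opening: 0.0259
grasp_force: 111.4
```

```bash
python3 m.py
```

```text
57.82 85.5 [0.4847 0.0681 0.0598] T [-0.544  2.004  0.283] F [-8.1 -1.6 14. ] J6 -0.196
```

Call:
{"method": "play_rows", "body": {
  "steps": [
    [[0,0,0,0.02],[0,0,0,0.02],[0,0,0,0.02],[0,0,0,0.02],[0,0,0,0.02]]
  ]
}}

```text
time: 58.23
ee_pos: [0.4847, 0.0681, 0.0598]
tcp_rot: [180.0, -0.0, 79.8]
wrist_force: [-8.5, -2.8, 15.2]
opening: 0.026
grasp_force: 111.4
```

```bash
python3 m.py
```

```text
58.23 79.8 [0.4847 0.0681 0.0598] T [-0.628  1.959  0.18 ] F [-8.5 -2.8 15.2] J6 -0.235
```

Call:
{"method": "play_rows", "body": {
  "steps": [
    [[0,0,0,0.02],[0,0,0,0.02],[0,0,0,0.02],[0,0,0,0.02],[0,0,0,0.02]]
  ]
}}

```text
time: 58.65
ee_pos: [0.4847, 0.068, 0.0598]
tcp_rot: [179.9, -0.0, 74.0]
wrist_force: [-8.0, -3.0, 14.7]
opening: 0.026
grasp_force: 111.4
```

```bash
python3 m.py
```

```text
58.65 74.0 [0.4847 0.068  0.0598] T [-0.528  1.961  0.124] F [-8.  -3.  14.7] J6 -0.285
```

Call:
{"method": "play_rows", "body": {
  "steps": [
    [[0,0,0.0003,0.03],[0,0,0,0.03],[0,0,0,0.03],[0,0,0,0.03],[0,0,0,0.03]]
  ]
}}

```text
time: 59.07
ee_pos: [0.4848, 0.0681, 0.0598]
tcp_rot: [179.9, -0.0, 65.4]
wrist_force: [-9.7, -3.2, 17.3]
opening: 0.0259
grasp_force: 111.4
```

```bash
python3 m.py
```

```text
59.07 65.4 [0.4848 0.0681 0.0598] T [-0.597  2.098  0.118] F [-9.7 -3.2 17.3] J6 -0.502
```

Call:
{"method": "play_rows", "body": {
  "steps": [
    [[0,0,0,0.03],[0,0,0,0.03],[0,0,0,0.03],[0,0,0,0.03],[0,0,0,0.03]]
  ]
}}

```text
time: 59.48
ee_pos: [0.4849, 0.0681, 0.0598]
tcp_rot: [179.9, -0.0, 56.8]
wrist_force: [-8.2, -2.9, 16.0]
opening: 0.0259
grasp_force: 111.4
```

```bash
python3 m.py
```

```text
59.48 56.8 [0.4849 0.0681 0.0598] T [-0.588  1.866  0.029] F [-8.2 -2.9 16. ] J6 -0.522
```

Call:
{"method": "play_rows", "body": {
  "steps": [
    [[0,0,0,0.03],[0,0,0,0.03],[0,0,0,0.03],[0,0,0,0.03],[0,0,0,0.03]]
  ]
}}

```text
time: 59.9
ee_pos: [0.4853, 0.068, 0.0598]
tcp_rot: [179.9, -0.1, 48.2]
wrist_force: [-6.2, -2.0, 15.0]
opening: 0.0261
grasp_force: 111.4
```

```bash
python3 m.py
```

```text
59.9 48.2 [0.4853 0.068  0.0598] T [-0.613  1.353  0.055] F [-6.2 -2.  15. ] J6 -0.518
```

Call:
{"method": "play_rows", "body": {
  "steps": [
    [[0,0,0,0.03],[0,0,0,0.03],[0,0,0,0.03],[0,0,0,0.03],[0,0,0,0.03]]
  ]
}}

```text
time: 60.32
ee_pos: [0.4851, 0.068, 0.0598]
tcp_rot: [179.9, -0.1, 39.6]
wrist_force: [-7.8, -3.0, 15.2]
opening: 0.0258
grasp_force: 111.5
```

```bash
python3 m.py
```

```text
60.32 39.6 [0.4851 0.068  0.0598] T [-0.754  1.698  0.142] F [-7.8 -3.  15.2] J6 -0.453
```

Call:
{"method": "play_rows", "body": {
  "steps": [
    [[0,0,0,0.03],[0,0,0,0.03],[0,0,0,0.03],[0,0,0,0.03],[0,0,0,0.03]]
  ]
}}

```text
time: 60.73
ee_pos: [0.4848, 0.068, 0.0598]
tcp_rot: [179.9, -0.1, 31.0]
wrist_force: [-9.6, -2.3, 16.0]
opening: 0.0258
grasp_force: 111.6
```

Call:
{"method": "play_rows", "body": {
  "steps": [
    [[0,0,0,0.02],[0,0,0,0.02],[0,0,0,0.01],[0,0,0,0],[0,0,0,0]]
  ]
}}

```text
time: 61.15
ee_pos: [0.4848, 0.068, 0.0598]
tcp_rot: [180.0, -0.1, 28.2]
wrist_force: [-9.1, -2.6, 16.6]
opening: 0.0258
grasp_force: 111.6
```

Call:
{"method": "play_rows", "body": {
  "steps": [
    [[0,0,0,0],[0,0,0,0],[0,0,0,0],[0,0,0,0],[0,0,0,0]]
  ]
}}

```text
time: 61.57
ee_pos: [0.4848, 0.068, 0.0598]
tcp_rot: [180.0, -0.1, 28.2]
wrist_force: [-8.9, -2.1, 16.2]
opening: 0.026
grasp_force: 111.6
```

```bash
python3 m.py; python3 -c "
from h import *
print(bot.job_done())"
```

```text
61.57 28.2 [0.4848 0.068  0.0598] T [-0.573  2.043  0.149] F [-8.9 -2.1 16.2] J6 0.11
the job is handed in; nothing more can be done
None
```

Handed in at 61.6 s with the 28 mm socket (socket_a) gripped and home on the nearer nut. It was chosen by looking, so the other two sockets were never tried or moved. I am not certain the nut is tight: I never felt a clear stop and the socket appears to have slipped round it. The evidence for tight is only that the slip came at the same angle each time and that the camera shows roughly 0.7 rad of turn.

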